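# Set up the sealing stand with mosaic plaques

## Robot

A 6-joint arm with a two-finger parallel gripper is mounted at the origin on the work surface. World frame = base frame: x ahead of the robot, y to its left, z up, the work surface at z = 0. Lengths are in m, angles in rad, forces in N, time in s.
With the tool pointing down it reaches from about 0.35 to 0.975 m from the base axis. Payload 4.9 kg.
Tool frame: the origin (TCP) lies at the centre of the arm's flange, where the gripper is bolted on; the fingertips stand 173 mm ahead of it and the grasp point (between the pads) lies 155 mm ahead of it (ctrl.finger_overhang is the distance from the TCP to the fingertips, in m); z points along the fingers, y is the direction in which the jaws open and shut (so a half turn about z gives the same grasp; the last joint's range is limited). The gripper opens to 85 mm and grips with 20 to 120 N. Pads are 22 mm wide; open, the fingers measure 114 mm over their backs; the gripper's body (76 mm by 85 mm) begins 54 mm behind the grasp point. The pads swing forward as they close: fully open they stand 13 mm farther back than shut.
Start: joints at [-1.334, 0.053, 1.613, -0, 1.476, -0.119], TCP at [0.218, -0.586, 0.405] pointing down, gripper open.
Joint ranges: [-3.01, 3.01], [-1.01, 2.22], [0.06, 2.58], [-1.02, 4.17], [0.09, 2.62], [-3.14, 3.14]. Speed limits (rad/s): [2.57, 2.57, 3.14, 3.14, 3.14, 3.14].

## Interface

Orientations are given as a rotation vector (axis times angle).
In Python, from station import ctrl, eyes, spotter gives the robot as it stands.
- The arm moves only by the shell command python3 -m crank 'ROWS' [FORCE]. ROWS is JSON, a list of rows, each a list of 7 numbers: the turn, a rotation vector about the tool's x, y, z in rad, then the shift along the tool's x, y, z in mm, then the closure, from -1 (fully open) to 1 (shut). A call has 1 to 8 rows; each row shifts and turns the pose as measured when the row begins, along the tool's axes as they then stand; what a row does not reach is not made up. A row lasts 1/12 s, in which the tool goes at most 41.7 mm and 7.16 degrees, less where a joint would pass 70% of its speed; a pose out of reach is approached as far as the arm can. A call is refused whole if a number of a shift passes 41.7 or a number of a turn 0.125, either way. A call with a gripper value outside its range is refused whole. The fingers move at their own pace and stop on an object; FORCE is the grip in N (left out, the last holds). Time passes only in rows, so rows that do not move let the fingers close. It gives the time, the measured TCP pose, the force and the opening at its end, in the units of the state.
- ctrl.get_obs(): the state, without advancing time (a new reading comes with each control period).
- eyes.get_image(name): name is "scene" or "top" or "wrist"; returns a dict with "image" (400x640x3 uint8, red, green, blue), "vertical_fov" (degrees; the focal length in pixels is half the picture's height over the tangent of half this angle, whatever the lens; pixels are square), "cx", "cy" (the principal point, pixels), "rvec" (rotation vector, rad) and "tvec" (3), from world to camera coordinates, as OpenCV has them; the wrist camera has in their place "mount" (4x4, takes a point from camera to tool coordinates, whose origin is the TCP and whose axes are the flange's). Camera axes: x right, y down, z forward; pixel columns grow to the right and rows downward; lengths in m; the calibration is good to about 2 mm. A picture is of the moment at which its call begins: read the wrist's pose just before it. There is no depth.
- ctrl.finish_job(): hands the job in, once; it reports no verdict.
Trained networks look in a picture, given as the dict that the camera call returned (one of the last four; its "shot" number tells which), for a name from the list of things; names that differ only in an ending like _2 or _b are one class to them, and where a whole thing is asked for, a point or a joint stands for the part that bears it (a point fixed in the world has none). Each returns a list of dicts, best first, with "confidence" (0 to 1); they miss things now and then, are a little off and sometimes report something else, mostly with a low value. They report only what shows in the picture. A call takes as long as a camera call.
- spotter.look_for(query, picture): "centre" ([x, y, z] in m, in world coordinates, good to about 4 mm: the middle of the surface that is visible of it).
- spotter.outline_of(query, picture): "region" (400x640 bool, what is visible of it).
- spotter.mark_of(query, picture): "centre" ([x, y, z] in m, in world coordinates, good to about 4 mm: a listed point, or the origin of a listed thing).
The state is a dict: "t": time; "q": joint angles; "dq": joint speeds; "effort": joint torques, N m; "tool_pos": TCP position; "tool_rot": TCP orientation; "contact_force": force on the tool from outside, world axes, zero at the start; "wrist_torque": the same for the moment, N m; "opening": finger opening in m.
Only numpy, scipy, OpenCV 4.12 (cv2) and the standard library are available. Lean on these libraries where they do the work, as an engineer would, in place of code of your own. Each camera call takes 0.05 s, during which the arm holds its last target.

## Task

Get the mosaic plaques ready for sealing. First, while every plaque is still in the rack, sweep all the loose tile chips off the grey drip board into the metal tray at its end, pushing them with the scraper block and never with the gripper itself, and stand the scraper back upright on the bench. Then draw each plaque up out of its rack slot by its edge and hang it by its wire bail on a hook of the stand, one plaque to a hook, never tipping a plaque over and leaving the jar and dish alone.

Things in the scene. Friction and masses are not known exactly. Their poses are not given: they have to be found in the camera images.
- stand: Fixed stand. Origin on the bench, x away from the robot at yaw 0, y left, z up. Grey drip board, top at 30 mm, over x -100..140, y -100..200 mm. Open metal tray at its -y end (tray), no lip between. Behind, a wooden rail along y (x 167..183, top at 175 mm, 460 mm long) with four hooks pointing to -x; posts at y 200 and -240, x 183..213 mm.
- tray (a point): Centre of the tray floor, 5 mm above the bench, axes as the stand. Inside it is 170 mm along x and 110 mm along y: the drip board's end face is at y = +55 mm, its top 25 mm above this floor; the other three walls are 4 mm thick, tops 45 mm above the bench.
- hook1 (a point): Leftmost (+y) hook: point on top of its level bar, 207 mm above the bench, axes as the stand. Round bar, 8 mm thick, level from x = -25 to +30 mm of this point, then sloping down to the rail; from x = -25 to -39 mm the tip turns up, its top 12 mm above this point. Hooks 110 mm apart. A plaque hangs with its bail on the level bar.
- hook2 (a point): Second from left hook: point on top of its level bar, 207 mm above the bench, axes as the stand. Round bar, 8 mm thick, level from x = -25 to +30 mm of this point, then sloping down to the rail; from x = -25 to -39 mm the tip turns up, its top 12 mm above this point. Hooks 110 mm apart. A plaque hangs with its bail on the level bar.
- hook3 (a point): Third from left hook: point on top of its level bar, 207 mm above the bench, axes as the stand. Round bar, 8 mm thick, level from x = -25 to +30 mm of this point, then sloping down to the rail; from x = -25 to -39 mm the tip turns up, its top 12 mm above this point. Hooks 110 mm apart. A plaque hangs with its bail on the level bar.
- hook4 (a point): Rightmost (-y) hook: point on top of its level bar, 207 mm above the bench, axes as the stand. Round bar, 8 mm thick, level from x = -25 to +30 mm of this point, then sloping down to the rail; from x = -25 to -39 mm the tip turns up, its top 12 mm above this point. Hooks 110 mm apart. A plaque hangs with its bail on the level bar.
- rack: Fixed wooden rack, four upright slots. Origin: centre of underside, z up. 250 mm (x) by 125 mm (y); floor 10 mm thick, cheeks 70 mm high at both y ends. Slots at x = -87, -29, 29, 87 mm, each 12 mm wide along x, guide only a plaque's side edges (outer 7 mm, up to 70 mm above the bench); its top 50 mm stands free. Lift straight up 70 mm to be clear.
- plaque1: Mosaic plaque (3 or 4 present, all alike): rigid plate 8 mm (x) by 95 mm (y) by 110 mm high (z), 0.13-0.25 kg. Origin: middle of lower edge. On its top edge a rigid wire bail, an upside-down U in the plate's plane: legs at y +-14 mm, wire 6 mm, top 160 mm above the origin. Grip across the thickness at the top edge beside the bail (y about +-35 mm). Starts upright in a rack slot.
- plaque1_eye (a point): Middle of the underside of this plaque's bail top bar, 154 mm above the plaque's origin, 44 mm above the plate's top edge; axes as the plaque. It meets the hook's point when hung.
- plaque2: Mosaic plaque (3 or 4 present, all alike): rigid plate 8 mm (x) by 95 mm (y) by 110 mm high (z), 0.13-0.25 kg. Origin: middle of lower edge. On its top edge a rigid wire bail, an upside-down U in the plate's plane: legs at y +-14 mm, wire 6 mm, top 160 mm above the origin. Grip across the thickness at the top edge beside the bail (y about +-35 mm). Starts upright in a rack slot.
- plaque2_eye (a point): Middle of the underside of this plaque's bail top bar, 154 mm above the plaque's origin, 44 mm above the plate's top edge; axes as the plaque. It meets the hook's point when hung.
- plaque3: Mosaic plaque (3 or 4 present, all alike): rigid plate 8 mm (x) by 95 mm (y) by 110 mm high (z), 0.13-0.25 kg. Origin: middle of lower edge. On its top edge a rigid wire bail, an upside-down U in the plate's plane: legs at y +-14 mm, wire 6 mm, top 160 mm above the origin. Grip across the thickness at the top edge beside the bail (y about +-35 mm). Starts upright in a rack slot.
- plaque3_eye (a point): Middle of the underside of this plaque's bail top bar, 154 mm above the plaque's origin, 44 mm above the plate's top edge; axes as the plaque. It meets the hook's point when hung.
- plaque4: Mosaic plaque (3 or 4 present, all alike): rigid plate 8 mm (x) by 95 mm (y) by 110 mm high (z), 0.13-0.25 kg. Origin: middle of lower edge. On its top edge a rigid wire bail, an upside-down U in the plate's plane: legs at y +-14 mm, wire 6 mm, top 160 mm above the origin. Grip across the thickness at the top edge beside the bail (y about +-35 mm). Starts upright in a rack slot.
- plaque4_eye (a point): Middle of the underside of this plaque's bail top bar, 154 mm above the plaque's origin, 44 mm above the plate's top edge; axes as the plaque. It meets the hook's point when hung.
- scraper: Loose scraper block, 60 mm high. Origin: centre of its underside, z up, x along its length. Rubber foot 130 mm (x) by 44 mm (y), 22 mm high; above it a wooden grip 90 mm (x) by 28 mm (y), up to 60 mm high. 0.3 kg. Starts standing on the bench left of the stand.
- chip1: Loose flat tile chip, 18 to 30 mm long and wide, 8 mm thick, about 14 g (three to five are present). Origin: centre of its underside. Starts lying on the front part of the drip board, clear of the hooks: stand x -65..-10 mm, y -70..+140 mm.
- chip2: Loose flat tile chip, 18 to 30 mm long and wide, 8 mm thick, about 14 g (three to five are present). Origin: centre of its underside. Starts lying on the front part of the drip board, clear of the hooks: stand x -65..-10 mm, y -70..+140 mm.
- chip3: Loose flat tile chip, 18 to 30 mm long and wide, 8 mm thick, about 14 g (three to five are present). Origin: centre of its underside. Starts lying on the front part of the drip board, clear of the hooks: stand x -65..-10 mm, y -70..+140 mm.
- chip4: Loose flat tile chip, 18 to 30 mm long and wide, 8 mm thick, about 14 g (three to five are present). Origin: centre of its underside. Starts lying on the front part of the drip board, clear of the hooks: stand x -65..-10 mm, y -70..+140 mm.
- chip5: Loose flat tile chip, 18 to 30 mm long and wide, 8 mm thick, about 14 g (three to five are present). Origin: centre of its underside. Starts lying on the front part of the drip board, clear of the hooks: stand x -65..-10 mm, y -70..+140 mm.
- jar: Bystander: closed jar, 68 mm across, about 110 mm high, on the bench right of the rack. Origin: centre of its underside.
- dish: Bystander: small white dish, 72 mm across, 30 mm high, right of the rack. Origin: centre of its underside.

How it is judged:
By the outcome, as a careful person would: the job done as asked, in the order asked, and still so for the second after the job is handed in, with the robot touching nothing.
Of plaque1, plaque2, plaque3, plaque4 only 3 to 4 are there at a start; the rules pass over those that are not, and their reading is None.
Of chip1, chip2, chip3, chip4, chip5 only 3 to 5 are there at a start; the rules pass over those that are not, and their reading is None.
At some moment in a run one of scraper may be knocked a few centimetres aside while the robot is not near it.
It also fails if it takes over 200 s, if anything falls off the work surface, if the arm or the gripper's body presses on something with over 40 N, if the wrist force passes 120 N, or if a joint passes its speed limit or range.

## Working session

There is one attempt and no reset: what is moved stays moved. The work goes in short steps, Python scripts to look and compute and a shell command to move; the robot and the scene stay as the last step left them, time stands still between calls to the robot, and variables do not carry over. Pictures are saved under pics/ and viewed, and the job is handed in when it is done.

```bash
ls; mkdir -p pics
python3 - <<'E'
from station import ctrl, eyes, spotter
import cv2
o=ctrl.get_obs(); print(o)
for n in ["scene","top","wrist"]:
    p=eyes.get_image(n); cv2.imwrite(f"pics/a_{n}.png",p["image"][:,:,::-1]); print(n,{k:v for k,v in p.items() if k!="image"})
E
```

```text
pics
{'t': 0.0, 'q': array([-1.33402745e+00,  5.33930591e-02,  1.61427615e+00,  2.40935277e-05,
        1.47600587e+00, -1.18988270e-01]), 'dq': array([ 0.00102068, -0.00112342,  0.00122726, -0.00092791,  0.00042266,
        0.00089867]), 'effort': array([ 7.16131854e-04, -3.93684232e+01, -3.70174313e+01,  3.51254403e-05,
        7.16331677e-03,  4.32437488e-06]), 'tool_pos': array([ 0.21763624, -0.5856078 ,  0.40345087]), 'tool_rot': array([-3.08997557e+00, -5.55508107e-01,  1.54812787e-04]), 'contact_force': array([-0.2426551 , -0.93903819, -0.02001451]), 'wrist_torque': array([-0.00581896,  0.03211521, -0.00359558]), 'opening': 0.08576766255472267}
scene {'vertical_fov': 44.496095516942376, 'cx': 316.7641842881192, 'cy': 207.32029017279115, 'rvec': array([ 2.08888782,  0.97237562, -0.47916362]), 'tvec': array([-0.34588069, -0.14882674,  1.96626677]), 'shot': 1}
top {'vertical_fov': 45.740584989576384, 'cx': 318.73060796247745, 'cy': 201.54299399991274, 'rvec': array([ 2.1677646 , -2.15637113,  0.11479276]), 'tvec': array([-0.01826234,  0.56100824,  1.22956572]), 'shot': 2}
wrist {'vertical_fov': 64.31935979959277, 'cx': 319.21885312220473, 'cy': 198.3561439925493, 'mount': array([[-4.98742973e-05, -9.65428396e-01, -2.60668389e-01,
         6.60541200e-02],
       [ 9.99999999e-01, -4.34164799e-05, -3.05322586e-05,
        -7.65628264e-04],
       [ 1.81594056e-05, -2.60668390e-01,  9.65428397e-01,
         3.08877127e-02],
       [ 0.00000000e+00,  0.00000000e+00,  0.00000000e+00,
         1.00000000e+00]]), 'shot': 3}
```

View pics/a_scene.png

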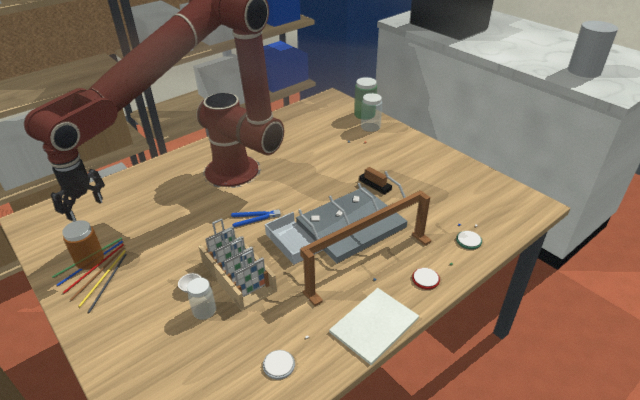

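View pics/a_top.png

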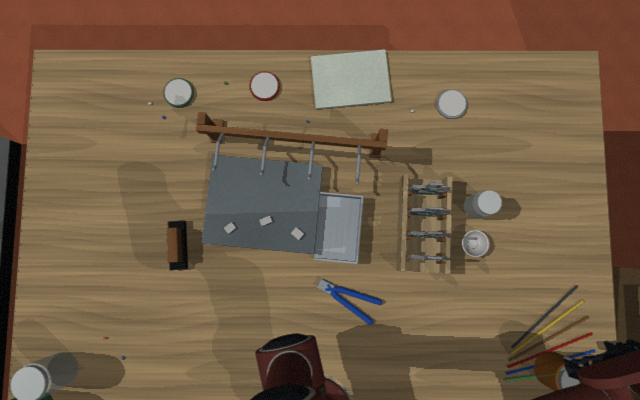

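View pics/a_wrist.png

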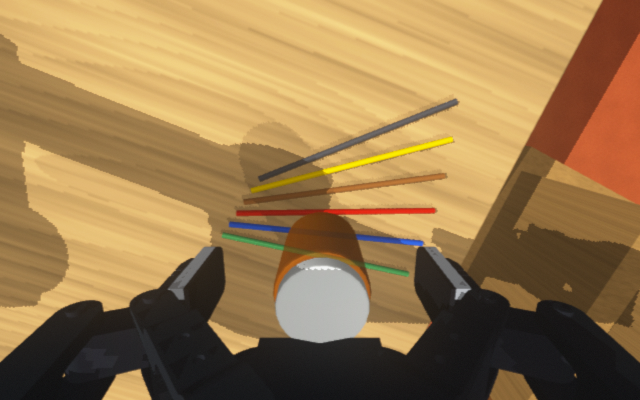

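Run:
```python
from station import ctrl, eyes, spotter
for n in ["top","scene"]:
    p=eyes.get_image(n)
    for q in ["stand","tray","hook1","hook2","hook3","hook4","rack","plaque1","plaque1_eye","scraper","chip1","jar","dish"]:
        print(n,q,[(r["centre"].round(4).tolist() if hasattr(r["centre"],'round') else r["centre"],round(r["confidence"],2)) for r in spotter.mark_of(q,p)])
```

```text
top stand [([0.5278, 0.0888, 0.0006], 0.65)]
top tray [([0.4882, -0.0627, 0.0053], 0.89)]
top hook1 [([0.6488, 0.2228, 0.2023], 0.95), ([0.6327, 0.0099, 0.2029], 0.79), ([0.6344, 0.1168, 0.2062], 0.72), ([0.6224, -0.1049, 0.2085], 0.69)]
top hook2 [([0.6488, 0.2228, 0.2023], 0.95), ([0.6327, 0.0099, 0.2029], 0.79), ([0.6344, 0.1168, 0.2062], 0.72), ([0.6224, -0.1049, 0.2085], 0.69)]
top hook3 [([0.6488, 0.2228, 0.2023], 0.95), ([0.6327, 0.0099, 0.2029], 0.79), ([0.6344, 0.1168, 0.2062], 0.72), ([0.6224, -0.1049, 0.2085], 0.69)]
top hook4 [([0.6488, 0.2228, 0.2023], 0.95), ([0.6327, 0.0099, 0.2029], 0.79), ([0.6344, 0.1168, 0.2062], 0.72), ([0.6224, -0.1049, 0.2085], 0.69)]
top rack [([0.5043, -0.2912, -0.003], 0.7), ([0.5879, -0.2935, 0.1645], 0.48)]
top plaque1 [([0.5881, -0.2928, 0.0112], 0.84), ([0.5367, -0.287, 0.0101], 0.77), ([0.4773, -0.2881, 0.0047], 0.59), ([0.4176, -0.2839, 0.0097], 0.55)]
top plaque1_eye [([0.4176, -0.2856, 0.1634], 0.6)]
top scraper [([0.4442, 0.3644, 0.0003], 0.92)]
top chip1 [([0.4924, 0.2214, 0.0323], 0.56), ([0.5138, 0.1252, 0.0245], 0.52), ([0.4767, 
[... 846 characters left out ...]
 0.2207, 0.2091], 0.66), ([0.6386, 0.1183, 0.209], 0.62), ([0.6282, 0.0033, 0.2069], 0.55)]
scene rack [([0.503, -0.2891, 0.0008], 0.96)]
scene plaque1 [([0.4119, -0.2818, 0.007], 0.95), ([0.4759, -0.29, 0.009], 0.91), ([0.59, -0.2944, 0.0127], 0.84), ([0.5285, -0.2918, 0.0118], 0.8), ([0.6219, -0.1016, 0.2031], 0.7)]
scene plaque1_eye [([0.4193, -0.2896, 0.1601], 0.73), ([0.4916, -0.0646, 0.0039], 0.69)]
scene scraper [([0.4455, 0.3636, 0.0015], 0.66)]
scene chip1 [([0.4732, 0.0383, 0.0275], 0.54), ([0.4909, 0.2182, 0.0304], 0.42), ([0.6288, 0.0045, 0.2069], 0.28)]
scene jar [([0.5535, -0.4404, 0.0019], 0.92)]
scene dish [([0.5876, -0.2933, 0.0121], 0.69), ([0.4561, -0.4246, 0.0022], 0.64)]
```

```bash
cat > h.py <<'E'
import numpy as np, cv2
from scipy.spatial.transform import Rotation as R
from station import ctrl, eyes, spotter
def Rt(yaw,lean=0):
    # tool x at world yaw, pointing down; lean: rotate about tool y (rad): + tilts tool z toward tool +x
    return R.from_euler('z',yaw)*R.from_euler('x',np.pi)*R.from_euler('y',lean)
def plan(p,rot,off=155):
    """p = wanted grasp point (off mm ahead of TCP)"""
    o=ctrl.get_obs(); r0=R.from_rotvec(o['tool_rot'])
    tcp=np.array(p)-rot.apply([0,0,off/1000])
    d=r0.inv().apply(tcp-o['tool_pos'])*1000
    w=(r0.inv()*rot).as_rotvec()
    n=max(np.linalg.norm(d)/41,np.linalg.norm(w)/0.12)
    g=o['tool_pos']+r0.apply([0,0,off/1000])
    print('t',round(o['t'],2),'grasp now',g.round(4),'shift(tool0)',d.round(1),'turn',w.round(4),'rows>=',round(n,2),'open',round(o['opening'],4),'F',o['contact_force'].round(1))
    return d,w
def snap(n,f=None):
    o=ctrl.get_obs(); p=eyes.get_image(n)
    if f: cv2.imwrite(f"pics/{f}.png",p["image"][:,:,::-1])
    f_=200/np.tan(np.radians(p['vertical_fov'])/2)
    K=np.array([[f_,0,p['cx']],[0,f_,p['cy']],[0,0,1]])
    if n=='wrist':
        M=np.eye(4);M[:3,:3]=R.from_rotvec(o['tool_rot']).as_matrix();M[:3,3]=o['tool_pos']
        W=np.linalg.inv(M@p['mount'])
    else:
        W=np.eye(4);W[:3,:3]=R.from_rotvec(p['rvec']).as_matrix();W[:3,3]=p['tvec']
    return p,K,W
def ray(uv,z,K,W):
    Wi=np.linalg.inv(W);d=Wi[:3,:3]@np.linalg.inv(K)@np.array([uv[0],uv[1],1.]);c=Wi[:3,3]
    return c+d*(z-c[2])/d[2]
def proj(X,K,W):
    c=W[:3,:3]@np.array(X)+W[:3,3]; u=K@c; return u[:2]/u[2]
def marks(q,p):
    return [(np.array(r['centre']).round(4).tolist(),round(r['confidence'],2)) for r in spotter.mark_of(q,p)]
E
python3 - <<'E'
from h import *
H=np.array([[[.6488,.2228],[.6344,.1168],[.6327,.0099],[.6224,-.1049]],[[.6493,.2207],[.6386,.1183],[.6282,.0033],[.6244,-.1022]]]).mean(0)
t=np.array([.4912,-.0622]); s=np.array([.5312,.0902])
m=H.mean(0); k=np.array([1.5,.5,-.5,-1.5])
yd=(H-m).T@k/(k@k); print('hook step',yd,np.linalg.norm(yd)); yaw=np.arctan2(-yd[0],yd[1])
print('yaw hooks',yaw,'m',m,'tray->stand',np.arctan2(-(s-t)[0],(s-t)[1]))
Ri=np.array([[np.cos(yaw),np.sin(yaw)],[-np.sin(yaw),np.cos(yaw)]])
print('rel to stand',Ri@(m-s),Ri@(t-s))
p,K,W=snap('top','top2')
for q in ['scraper','chip1']:
    for r in spotter.outline_of(q,p):
        ys,xs=np.nonzero(r['region'])
        z=.06 if q=='scraper' else .038
        P=np.array([ray((x,y),z,K,W)[:2] for x,y in zip(xs,ys)]).astype(np.float32)
        print(q,r['confidence'],P.mean(0),cv2.minAreaRect(P*1000))
im=p['image']; cv2.imwrite('pics/topz.png',cv2.resize(im[100:280,150:380,::-1],None,fx=3.4,fy=3.3,interpolation=cv2.INTER_CUBIC))
# projected stand corners
E
```

```text
hook step [0.0083   0.108685] 0.10900146432502639
yaw hooks -0.07621954314254216 m [0.63485   0.0605875] tray->stand -0.2566776367562927
rel to stand [ 0.10560394 -0.02163402] [-0.02827925 -0.15500337]
scraper 0.94 [0.44411802 0.35005715] ((445.4478454589844, 350.1947937011719), (126.88399505615234, 50.86703872680664), 4.068962097167969)
scraper 0.49 [0.47518188 0.04052686] ((475.3329162597656, 40.77137756347656), (29.26785659790039, 23.629880905151367), 45.544254302978516)
chip1 0.6 [0.49160877 0.21978748] ((491.78045654296875, 219.01470947265625), (20.697914123535156, 27.63125991821289), 45.929203033447266)
chip1 0.43 [0.57251734 0.08397608] ((598.2928466796875, 74.62814331054688), (514.8859252929688, 365.6098937988281), 84.77422332763672)
chip1 0.41 [0.47699988 0.04255069] ((476.9449768066406, 42.56174087524414), (27.946727752685547, 24.042892456054688), 45.54428482055664)
```

View pics/topz.png

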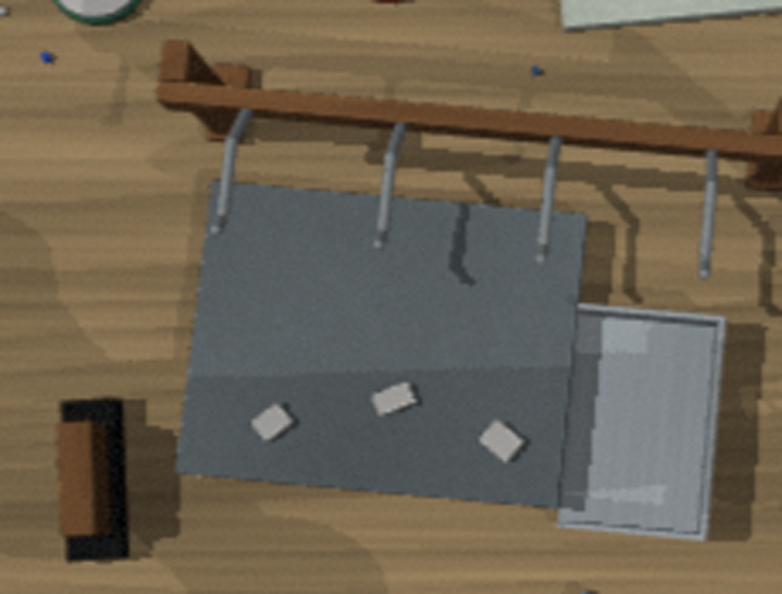

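Run:
```python
from h import *
p,K,W=snap('top')
f=lambda a,z:np.array([ray((x/3.4+150,y/3.3+100),z,K,W)[:2] for x,y in a])
A=f([(62,402),(122,398),(128,557),(68,560)],.022); print('scr',A.round(4).tolist(),A.mean(0),'yaw',[np.arctan2(*(A[i]-A[j])[::-1]) for i,j in ((0,3),(1,2))])
B=f([(213,182),(585,214),(557,508),(178,472)],.03); c=B.mean(0)
print('board',B.round(4).tolist(),c,[np.arctan2(*(B[i]-B[j])[::-1]) for i,j in ((0,3),(1,2))],[np.arctan2(-(B[i]-B[j])[0],(B[i]-B[j])[1]) for i,j in ((0,1),(3,2))])
yaw=-.078
Rm=np.array([[np.cos(yaw),-np.sin(yaw)],[np.sin(yaw),np.cos(yaw)]])
print('stand origin',c-Rm@[.02,.05])
C=f([(272,422),(395,398),(502,440)],.038); s=c-Rm@[.02,.05]
print('chips in stand',(C-s)@Rm, C)
# plaque positions check
print([ (marks('plaque1',p))])
```

```text
scr [[0.5056, 0.3861], [0.5091, 0.3391], [0.3818, 0.3298], [0.3791, 0.3763]] [0.44391789 0.35783897] yaw [np.float64(0.07743466129086135), np.float64(0.0730771604753469)]
board [[0.6855, 0.2711], [0.6604, -0.0237], [0.4226, -0.0032], [0.4495, 0.2911]] [0.55449243 0.13384557] [np.float64(-0.08472413862424669), np.float64(-0.08608194826487132)] [np.float64(-0.08505057868272183), np.float64(-0.09143527134782796)]
stand origin [0.53065719 0.08555601]
chips in stand [[-0.05135997  0.12847728]
 [-0.02437451  0.03544265]
 [-0.05082141 -0.05012749]] [[0.48946445 0.21764469]
 [0.50911852 0.12279018]
 [0.47608432 0.03954099]]
[[([0.5375, -0.2902, 0.0096], 0.78), ([0.5906, -0.2948, 0.0106], 0.72), ([0.4167, -0.282, 0.012], 0.68), ([0.4754, -0.2872, 0.0023], 0.66), ([0.6304, 0.0087, 0.2043], 0.6)]]
```

```bash
python3 -m crank '[[0,0,0.094,38,-10,0,-1],[0,0,0.094,38,-10,0,-1],[0,0,0.094,38,-10,0,-1],[0,0,0,38,-15,0,-1],[0,0,0,38,-15,0,-1],[0,0,0,38,-15,0,-1]]' 40
python3 - <<'E'
from h import *
plan([.444,.36,.12],Rt(.075))
E
```

```text
t: 2.3
tool_pos: [0.4311, -0.4774, 0.4048]
tool_rot: [3.138, 0.069, -0.003]
contact_force: [-0.1, -0.4, 0.6]
opening: 0.085
t 2.3 grasp now [ 0.4309 -0.4779  0.2498] shift(tool0) [  49.9 -836.4  127. ] turn [ 0.0032  0.002  -0.0311] rows>= 20.67 open 0.085 F [-0.1 -0.4  0.6]
```

```bash
python3 -m crank '[[0,0,0,3,-41,0,-1],[0,0,0,3,-41,0,-1],[0,0,0,3,-41,0,-1],[0,0,0,3,-41,0,-1],[0,0,0,3,-41,0,-1],[0,0,0,3,-41,0,-1],[0,0,0,3,-41,0,-1],[0,0,0,3,-41,0,-1]]'; python3 -m crank '[[0,0,0,3,-41,0,-1],[0,0,0,3,-41,0,-1],[0,0,0,3,-41,0,-1],[0,0,0,3,-41,0,-1],[0,0,0,3,-41,0,-1],[0,0,0,3,-41,0,-1],[0,0,0,3,-41,0,-1],[0,0,0,3,-41,0,-1]]'
python3 - <<'E'
from h import *
plan([.444,.36,.12],Rt(.075))
E
```

```text
t: 2.97
tool_pos: [0.4455, -0.145, 0.3989]
tool_rot: [-3.138, -0.071, 0.005]
contact_force: [1.4, -0.0, 0.1]
opening: 0.0855
t: 3.63
tool_pos: [0.4503, 0.1886, 0.4026]
tool_rot: [-3.139, -0.068, -0.01]
contact_force: [1.0, -0.8, -0.0]
opening: 0.0855
t 3.63 grasp now [0.4513 0.1889 0.2476] shift(tool0) [   0.2 -171.3  127.9] turn [-0.0018 -0.0067 -0.032 ] rows>= 5.21 open 0.0855 F [ 1.  -0.8 -0. ]
```

```bash
python3 -m crank '[[0,0,-0.015,0,-34,15,-1],[0,0,-0.015,0,-34,15,-1],[0,0,0,0,-34,15,-1],[0,0,0,0,-34,15,-1],[0,0,0,0,-34,15,-1],[0,0,0,0,0,0,-1]]'
python3 - <<'E'
from h import *
plan([.444,.36,.048],Rt(.075))
p,K,W=snap('wrist','w1')
print(marks('scraper',p))
for z,q in ((.06,(0.444,.36)),):
  yaw=.075
  for dx in(-45,45):
    for dy in (-14,14):
      print(proj([q[0]+dx/1e3*np.cos(yaw)-dy/1e3*np.sin(yaw),q[1]+dx/1e3*np.sin(yaw)+dy/1e3*np.cos(yaw),z],K,W).round(0))
E
```

```text
t: 4.13
tool_pos: [0.4367, 0.3736, 0.3289]
tool_rot: [-3.132, -0.13, -0.025]
contact_force: [-0.9, -0.0, 0.2]
opening: 0.0854
t 4.13 grasp now [0.4392 0.3747 0.1739] shift(tool0) [  4.1  14.9 125.9] turn [-0.0058 -0.0161  0.0079] rows>= 3.09 open 0.0854 F [-0.9 -0.   0.2]
[([0.4466, 0.3614, 0.0002], 0.65)]
[356. 252.]
[322. 252.]
[361. 139.]
[323. 139.]
```

View pics/w1.png

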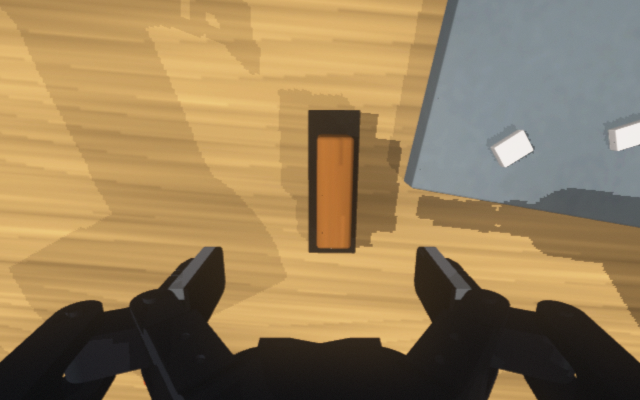

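```bash
python3 -m crank '[[0,-0.008,0,2,11,40,-1],[0,-0.008,0,2,0,40,-1],[0,0,0,1,0,35,-1],[0,0,0,0,0,0,-1],[0,0,0,0,0,0,-1]]'
python3 - <<'E'
from h import *
plan([.446,.363,.046],Rt(.075))
E
```

```text
t: 4.65
tool_pos: [0.4503, 0.3587, 0.2237]
tool_rot: [-3.128, -0.121, -0.028]
contact_force: [1.0, 0.1, 1.1]
opening: 0.0857
t 4.65 grasp now [0.453  0.3606 0.0688] shift(tool0) [-4.4 -4.3 22.7] turn [-0.0107 -0.0184  0.002 ] rows>= 0.57 open 0.0857 F [1.  0.1 1.1]
```

```bash
python3 -m crank '[[-0.01,-0.018,0,-7,-4,20,-1],[0,0,0,0,0,2,-1],[0,0,0,0,0,0,-1]]';python3 - <<'E'
from h import *
plan([.446,.363,.046],Rt(.075))
E
python3 -m crank '[[0,0,0,0,0,0,0.2],[0,0,0,0,0,0,1],[0,0,0,0,0,0,1],[0,0,0,0,0,0,1],[0,0,0,0,0,0,1],[0,0,0,0,0,0,1]]' 60;python3 - <<'E'
from h import *
plan([.446,.363,.046],Rt(.075))
E
```

```text
t: 4.9
tool_pos: [0.4465, 0.3617, 0.209]
tool_rot: [-3.135, -0.116, -0.014]
contact_force: [0.6, -0.4, 0.8]
opening: 0.0856
t 4.9 grasp now [0.4479 0.3624 0.054 ] shift(tool0) [-0.5 -1.3  8. ] turn [-0.0042 -0.009  -0.0012] rows>= 0.2 open 0.0856 F [ 0.6 -0.4  0.8]
t: 5.4
tool_pos: [0.4502, 0.3628, 0.2197]
tool_rot: [-3.127, -0.114, -0.036]
contact_force: [-0.2, -0.1, -2.3]
opening: 0.0264
t 5.4 grasp now [0.4537 0.3648 0.0647] shift(tool0) [-4.6 -0.3 18.6] turn [-0.0114 -0.0236 -0.0018] rows>= 0.47 open 0.0264 F [-0.2 -0.1 -2.3]
```

```bash
python3 -m crank '[[0,0,0,0,0,0,1]]';python3 -m crank '[[0,0,0,0,0,0,1],[0,0,0,0,0,0,1]]'
```

```text
t: 5.48
tool_pos: [0.45, 0.3626, 0.2194]
tool_rot: [-3.127, -0.115, -0.036]
contact_force: [0.1, -0.8, -3.3]
opening: 0.0265
t: 5.65
tool_pos: [0.45, 0.3626, 0.2192]
tool_rot: [-3.128, -0.115, -0.035]
contact_force: [0.3, -0.3, 0.8]
opening: 0.0265
```

Run:
```python
from h import *
p,K,W=snap('wrist','w2')
p,K,W=snap('scene','s2'); print(marks('scraper',p))
cv2.imwrite('pics/s2z.png',cv2.resize(p['image'][120:270,250:450,::-1],None,fx=4,fy=4,interpolation=cv2.INTER_CUBIC))
```

```text
[([0.4441, 0.3665, 0.0037], 0.79)]
```

View pics/w2.png

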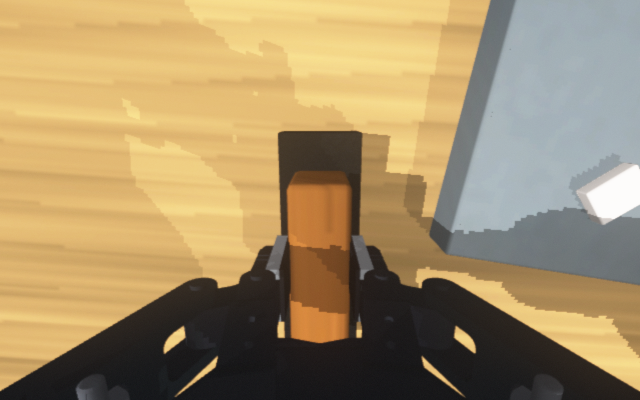

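View pics/s2z.png

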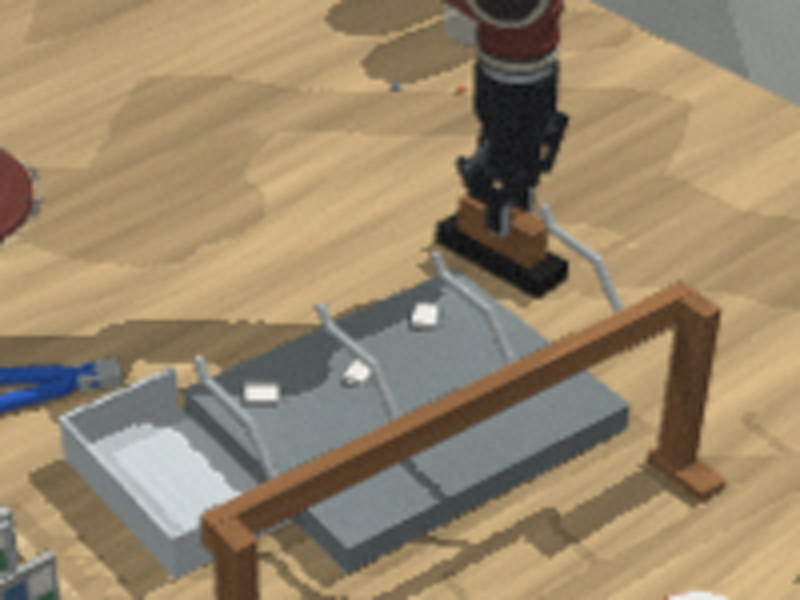

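```bash
python3 -m crank '[[0,0,0,0,0,0,-0.5],[0,0,0,0,0,0,-0.5],[0,0,0,0,0,0,-0.5],[0,0,0,0,0,0,-0.5]]';python3 -m crank '[[-0.01,-0.024,0,-4,0,10,-0.5],[0,0,0,0,0,0,-0.5],[0,0,0,0,0,0,-0.5],[0,0,0,0,0,0,-0.5]]';python3 - <<'E'
from h import *
plan([.446,.363,.046],Rt(.075))
E
```

```text
t: 6.13
tool_pos: [0.45, 0.3627, 0.2191]
tool_rot: [-3.128, -0.115, -0.035]
contact_force: [-0.7, 0.1, 0.1]
opening: 0.064
t: 6.47
tool_pos: [0.4456, 0.3624, 0.2075]
tool_rot: [3.139, 0.115, -0.007]
contact_force: [-0.2, -0.2, -0.1]
opening: 0.0637
t 6.47 grasp now [0.4449 0.3622 0.0525] shift(tool0) [ 0.4 -0.6  6.5] turn [ 0.0006  0.0046 -0.0016] rows>= 0.16 open 0.0637 F [-0.2 -0.2 -0.1]
```

Stable here. Go down the rest and close gradually.

```bash
python3 -m crank '[[0,0.004,0,0,-0.5,6.5,-0.5],[0,0,0,0,0,0,-0.5]]';python3 -m crank '[[0,0,0,0,0,0,1],[0,0,0,0,0,0,1],[0,0,0,0,0,0,1]]' 60;python3 -m crank '[[0,0,0,0,0,0,1],[0,0,0,0,0,0,1],[0,0,0,0,0,0,1]]';python3 - <<'E'
from h import *
plan([.446,.363,.046],Rt(.075))
E
```

```text
t: 6.63
tool_pos: [0.4456, 0.3629, 0.2005]
tool_rot: [3.139, 0.115, -0.0]
contact_force: [0.4, -0.2, -0.6]
opening: 0.0641
t: 6.88
tool_pos: [0.4455, 0.363, 0.2001]
tool_rot: [3.139, 0.115, -0.0]
contact_force: [-0.6, 2.1, 0.7]
opening: 0.0282
t: 7.13
tool_pos: [0.4456, 0.3631, 0.2003]
tool_rot: [-3.139, -0.115, -0.0]
contact_force: [0.3, 0.5, -0.3]
opening: 0.0273
t 7.13 grasp now [0.4456 0.3631 0.0453] shift(tool0) [ 0.4  0.1 -0.7] turn [-0.0001 -0.0001 -0.0016] rows>= 0.02 open 0.0273 F [ 0.3  0.5 -0.3]
```

```bash
python3 -m crank '[[0,0,0,0,0,-20,1],[0,0,0,0,0,-35,1],[0,0,0,0,0,-15,1],[0,0,0.08,0,0,0,1],[0,0,0.08,0,0,0,1],[0,0,0,0,0,0,1]]';python3 - <<'E'
from h import *
plan([.508,.2725,.090],Rt(-.083))
E
```

```text
t: 7.63
tool_pos: [0.4433, 0.3615, 0.2681]
tool_rot: [3.132, -0.146, -0.014]
contact_force: [-0.3, 0.0, -2.7]
opening: 0.0273
t 7.63 grasp now [0.4419 0.3606 0.1131] shift(tool0) [72.9 82.4 23. ] turn [ 0.0067  0.0084 -0.0103] rows>= 2.74 open 0.0273 F [-0.3  0.  -2.7]
```

```bash
python3 -m crank '[[0.006,0.008,-0.01,24,27,3,1],[0,0,0,24,27,3,1],[0,0,0,16,20,3,1],[0,0,0,5,5,3,1],[0,0,0,0,0,0,1],[0,0,0,0,0,0,1]]';python3 - <<'E'
from h import *
plan([.508,.2725,.077],Rt(-.083))
p,K,W=snap('scene');print(marks('scraper',p))
cv2.imwrite('pics/s3z.png',cv2.resize(p['image'][120:270,250:450,::-1],None,fx=4,fy=4,interpolation=cv2.INTER_CUBIC))
E
```

```text
t: 8.13
tool_pos: [0.505, 0.2744, 0.2514]
tool_rot: [3.138, -0.107, -0.011]
contact_force: [0.5, -0.4, -2.7]
opening: 0.0274
t 8.13 grasp now [0.5039 0.2741 0.0964] shift(tool0) [ 3.3  1.6 19.4] turn [0.0025 0.0068 0.0145] rows>= 0.48 open 0.0274 F [ 0.5 -0.4 -2.7]
[([0.5011, 0.272, 0.0566], 0.92), ([0.5342, -0.2927, 0.1667], 0.18)]
```

View pics/s3z.png

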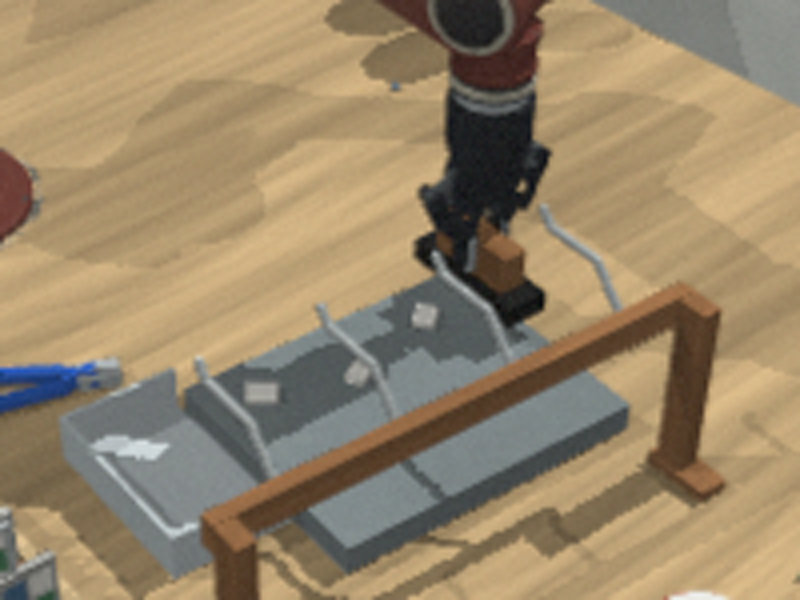

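```bash
python3 -m crank '[[0,0.007,0.014,3,1.5,12,1],[0,0,0,0,0,0,1],[0,0,0,0,0,0,1]]';python3 - <<'E'
from h import *
plan([.508,.2725,.077],Rt(-.083))
E
```

```text
t: 8.48
tool_pos: [0.5059, 0.2762, 0.24]
tool_rot: [3.138, -0.12, 0.001]
contact_force: [-0.6, 0.9, -2.6]
opening: 0.0276
t 8.48 grasp now [0.5059 0.276  0.085 ] shift(tool0) [2.4 3.5 8. ] turn [ 0.0012 -0.0005  0.0064] rows>= 0.22 open 0.0276 F [-0.6  0.9 -2.6]
```

```bash
python3 -m crank '[[0,0,0.006,2,0,6,1],[0,0,0,0,0,0,1],[0,0,0,0,0,0,1]]';python3 - <<'E'
from h import *
plan([.508,.2725,.077],Rt(-.083))
E
```

```text
t: 8.73
tool_pos: [0.507, 0.2778, 0.2345]
tool_rot: [3.139, -0.125, 0.001]
contact_force: [0.1, -0.7, -2.9]
opening: 0.0271
t 8.73 grasp now [0.5071 0.2777 0.0795] shift(tool0) [1.4 5.2 2.5] turn [ 0.0004 -0.0007  0.0036] rows>= 0.14 open 0.0271 F [ 0.1 -0.7 -2.9]
```

```bash
python3 -m crank '[[0,0,0.003,1,2,2,1],[0,0,0,0,0,0,1]]';python3 -m crank '[[0,0,0,0,15,0,1],[0,0,0,0,15,0,1],[0,0,0,0,15,0,1],[0,0,0,0,0,0,1]]';python3 - <<'E'
from h import *
plan([.508,.2725,.077],Rt(-.083))
E
```

```text
t: 8.9
tool_pos: [0.5079, 0.2761, 0.2328]
tool_rot: [3.139, -0.128, 0.002]
contact_force: [-0.0, 0.0, -3.4]
opening: 0.027
t: 9.23
tool_pos: [0.5041, 0.2288, 0.2334]
tool_rot: [3.139, -0.125, 0.003]
contact_force: [0.3, 1.1, -3.7]
opening: 0.0271
t 9.23 grasp now [0.5044 0.2287 0.0784] shift(tool0) [  0.4 -43.9   1.3] turn [ 0.0004 -0.002   0.0033] rows>= 1.07 open 0.0271 F [ 0.3  1.1 -3.7]
```

```bash
python3 -m crank '[[0,0,0.003,0,20,1,1],[0,0,0,0,20,0,1],[0,0,0,0,20,0,1],[0,0,0,0,20,0,1],[0,0,0,0,10,0,1],[0,0,0,0,0,0,1]]';python3 - <<'E'
from h import *
plan([.4858,.0035,.077],Rt(-.083))
p,K,W=snap('scene')
cv2.imwrite('pics/s4z.png',cv2.resize(p['image'][120:270,250:450,::-1],None,fx=4,fy=4,interpolation=cv2.INTER_CUBIC))
p,K,W=snap('wrist','w4')
E
```

```text
t: 9.73
tool_pos: [0.4965, 0.1345, 0.2338]
tool_rot: [-3.137, 0.133, -0.008]
contact_force: [0.8, 0.3, -3.2]
opening: 0.0275
t 9.73 grasp now [0.4973 0.1348 0.0788] shift(tool0) [  0.4 131.4   1.5] turn [-0.0022 -0.0051 -0.0017] rows>= 3.21 open 0.0275 F [ 0.8  0.3 -3.2]
```

View pics/s4z.png

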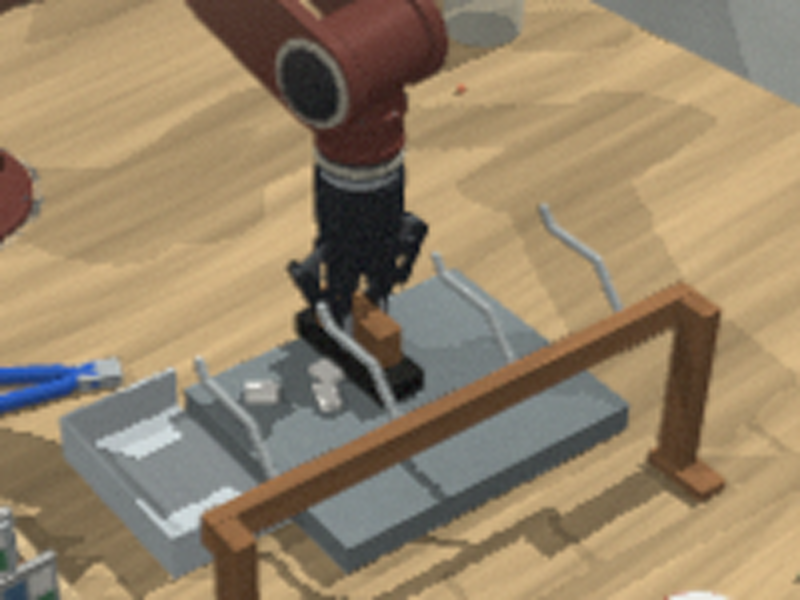

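View pics/w4.png

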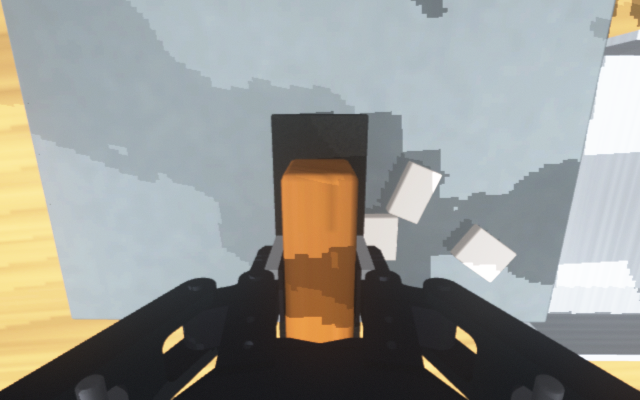

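```bash
python3 -m crank '[[0,-0.004,-0.002,0,14,1,1],[0,0,0,0,14,0,1],[0,0,0,0,14,0,1],[0,0,0,0,14,0,1],[0,0,0,0,12,0,1],[0,0,0,0,12,0,1],[0,0,0,0,0,0,1]]';python3 - <<'E'
from h import *
plan([.4858,.0035,.077],Rt(-.083))
E
```

```text
t: 10.42
tool_pos: [0.4919, 0.0605, 0.2338]
tool_rot: [-3.131, 0.113, -0.007]
contact_force: [0.6, 0.5, -2.8]
opening: 0.0274
t 10.42 grasp now [0.4926 0.0618 0.0788] shift(tool0) [-1.9 57.3  1.3] turn [-0.0087 -0.0043  0.0107] rows>= 1.4 open 0.0274 F [ 0.6  0.5 -2.8]
```

```bash
python3 -m crank '[[-0.008,-0.004,0.01,-2,12,1,1],[0,0,0,0,12,0,1],[0,0,0,0,12,0,1],[0,0,0,0,12,0,1],[0,0,0,0,8,0,1],[0,0,0,0,0,0,1]]';python3 - <<'E'
from h import *
plan([.4858,.0035,.077],Rt(-.083))
p,K,W=snap('wrist','w5')
p,K,W=snap('scene')
cv2.imwrite('pics/s5z.png',cv2.resize(p['image'][120:270,250:450,::-1],None,fx=4,fy=4,interpolation=cv2.INTER_CUBIC))
E
```

```text
t: 10.92
tool_pos: [0.4859, 0.0046, 0.233]
tool_rot: [-3.137, 0.122, -0.002]
contact_force: [0.1, 0.1, -2.9]
opening: 0.0273
t 10.92 grasp now [0.4862 0.0049 0.078 ] shift(tool0) [-0.1  1.1  1. ] turn [-0.0022 -0.0012  0.0052] rows>= 0.05 open 0.0273 F [ 0.1  0.1 -2.9]
```

View pics/w5.png

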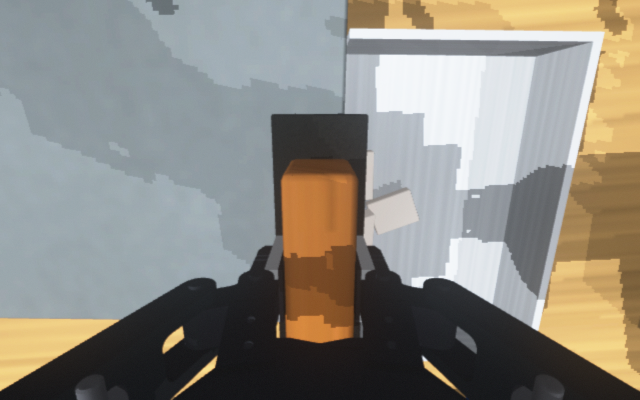

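View pics/s5z.png

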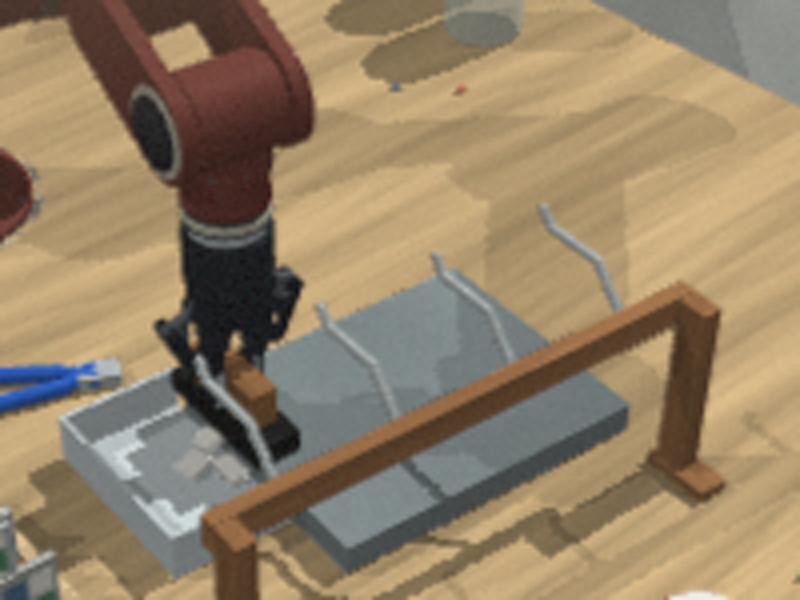

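```bash
python3 -m crank '[[0,0,0,0,8,0,1],[0,0,0,0,6,0,1],[0,0,0,0,0,0,1]]';python3 -m crank '[[0,0,0,0,-15,0,1],[0,0,0,0,-15,-15,1],[0,0,0,0,-35,-35,1],[0,0,0,0,-35,-35,1],[0,0,0,0,-35,0,1],[0,0,0,0,-35,0,1],[0,0,0,0,0,0,1]]';python3 - <<'E'
from h import *
p,K,W=snap('wrist','w6')
p,K,W=snap('top')
cv2.imwrite('pics/t6z.png',cv2.resize(p['image'][100:280,150:380,::-1],None,fx=3.4,fy=3.3,interpolation=cv2.INTER_CUBIC))
plan([.446,.365,.047],Rt(.075))
E
```

```text
t: 11.27
tool_pos: [0.4849, -0.0084, 0.2329]
tool_rot: [-3.136, 0.118, -0.002]
contact_force: [0.4, 0.0, -2.7]
opening: 0.0273
t: 11.85
tool_pos: [0.4979, 0.1582, 0.3148]
tool_rot: [-3.131, 0.129, -0.001]
contact_force: [-0.4, 0.7, -2.8]
opening: 0.027
t 11.95 grasp now [0.4972 0.1556 0.1582] shift(tool0) [ -68.7 -204.5  112.1] turn [-0.0036  0.0021 -0.1592] rows>= 5.93 open 0.0269 F [ 0.4 -0.2 -2.4]
```

View pics/w6.png

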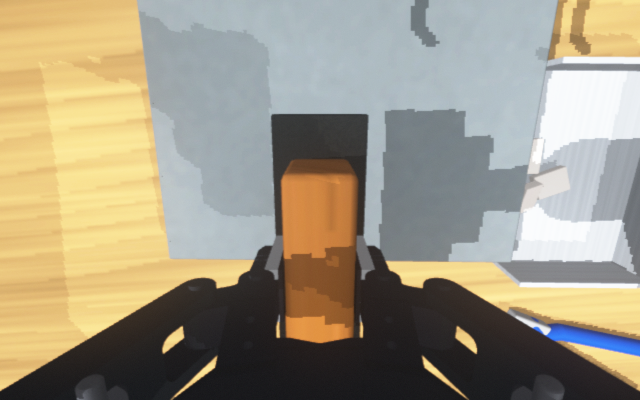

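View pics/t6z.png

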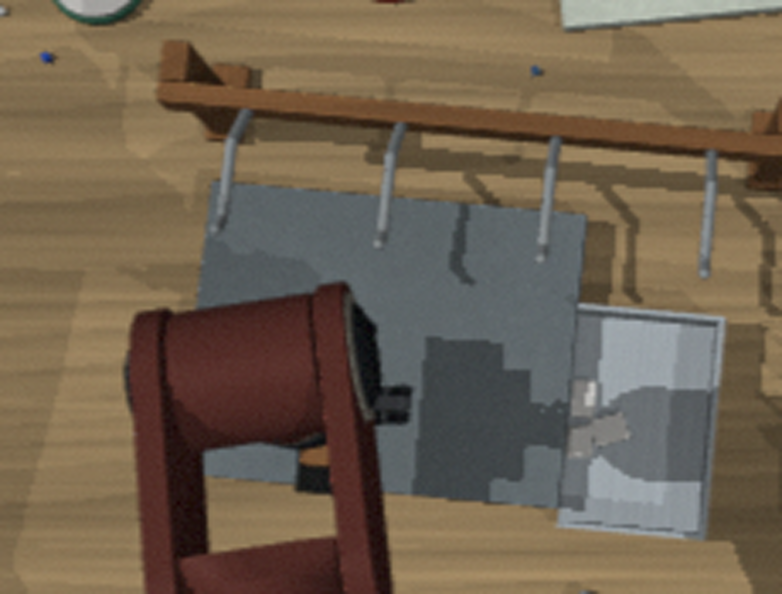

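```bash
python3 -m crank '[[0,0,0,-12,-35,0,1],[0,0,-0.04,-12,-35,0,1],[0,0,-0.04,-12,-35,0,1],[0,0,-0.04,-14,-34,0,1],[0,0,-0.04,-14,-34,10,1],[0,0,0,-15,-25,20,1],[0,0,0,0,0,20,1],[0,0,0,0,0,0,1]]';python3 - <<'E'
from h import *
plan([.446,.365,.047],Rt(.075))
E
```

```text
t: 12.62
tool_pos: [0.4235, 0.3523, 0.2593]
tool_rot: [3.138, 0.107, -0.006]
contact_force: [-0.4, -1.1, -4.3]
opening: 0.0272
t 12.62 grasp now [0.4229 0.352  0.1043] shift(tool0) [ 23.6 -11.2  57.1] turn [ 0.0014  0.0036 -0.0065] rows>= 1.53 open 0.0272 F [-0.4 -1.1 -4.3]
```

```bash
python3 -m crank '[[0,0,0,20,-9,15,1],[0,0,0,4,-2,15,1],[0,0,0,0,0,10,1],[0,0,0,0,0,5,1],[0,0,0,0,0,0,1],[0,0,0,0,0,0,1]]';python3 - <<'E'
from h import *
plan([.446,.365,.047],Rt(.075))
E
```

```text
t: 13.12
tool_pos: [0.4494, 0.359, 0.2125]
tool_rot: [3.135, 0.096, -0.011]
contact_force: [0.1, 0.3, -2.7]
opening: 0.0275
t 13.12 grasp now [0.4483 0.3581 0.0575] shift(tool0) [-3.  -6.3 10.5] turn [ 0.0052  0.0075 -0.014 ] rows>= 0.31 open 0.0275 F [ 0.1  0.3 -2.7]
```

```bash
python3 -m crank '[[0.005,0.007,0,0,-5,7,1],[0,0,0,0,0,0,1],[0,0,0,0,0,0,1]]';python3 - <<'E'
from h import *
plan([.446,.365,.046],Rt(.075))
E
```

```text
t: 13.37
tool_pos: [0.4498, 0.3636, 0.2073]
tool_rot: [-3.138, -0.093, -0.005]
contact_force: [0.7, 0.4, -3.0]
opening: 0.0272
t 13.37 grasp now [0.4503 0.3639 0.0523] shift(tool0) [-3.7 -1.6  6.3] turn [-0.0018 -0.0033 -0.0157] rows>= 0.18 open 0.0272 F [ 0.7  0.4 -3. ]
```

```bash
python3 -m crank '[[0,-0.003,0,0,0,5,1],[0,0,0,0,0,0,1]]';python3 -m crank '[[0,0,0,0,0,2,1],[0,0,0,0,0,0,1]]';python3 - <<'E'
from h import *
plan([.446,.365,.0453],Rt(.075))
E
```

```text
t: 13.53
tool_pos: [0.4498, 0.364, 0.203]
tool_rot: [-3.138, -0.094, -0.002]
contact_force: [-0.4, -0.8, -3.9]
opening: 0.027
t: 13.7
tool_pos: [0.4499, 0.3642, 0.2012]
tool_rot: [-3.137, -0.094, -0.003]
contact_force: [0.5, -0.3, -3.1]
opening: 0.0273
t 13.7 grasp now [0.4501 0.3647 0.0462] shift(tool0) [-3.8 -1.   0.9] turn [-0.0029 -0.002  -0.0148] rows>= 0.13 open 0.0273 F [ 0.5 -0.3 -3.1]
```

```bash
python3 -m crank '[[0,0,0,0,0,1.2,1],[0,0,0,0,0,0,1]]';python3 -m crank '[[0,0,0,0,0,0,0.3],[0,0,0,0,0,0,-0.3],[0,0,0,0,0,0,-0.5],[0,0,0,0,0,0,-0.5]]';python3 -m crank '[[0,0,0,0,0,-25,-0.5],[0,0,0,0,0,-40,-0.5],[0,0,0,0,0,-40,-0.5],[0,0,0,0,0,-40,-0.5],[0,0,0,0,0,-40,-0.5],[0,0,0,0,20,-30,-0.5],[0,0,0,0,0,0,-0.5]]';python3 - <<'E'
from h import *
p,K,W=snap('wrist','w7')
p,K,W=snap('scene')
cv2.imwrite('pics/s7z.png',cv2.resize(p['image'][120:270,250:450,::-1],None,fx=4,fy=4,interpolation=cv2.INTER_CUBIC))
print(marks('scraper',p))
plan([.55,0,.25],Rt(np.pi/2))
E
```

```text
t: 13.87
tool_pos: [0.4501, 0.3645, 0.2005]
tool_rot: [-3.137, -0.095, -0.004]
contact_force: [-1.1, -0.0, -3.7]
opening: 0.0271
t: 14.2
tool_pos: [0.4512, 0.3652, 0.2027]
tool_rot: [-3.135, -0.095, -0.01]
contact_force: [0.4, 0.3, 0.1]
opening: 0.0637
t: 14.78
tool_pos: [0.4503, 0.3433, 0.4251]
tool_rot: [-3.138, -0.097, -0.002]
contact_force: [0.7, 0.9, 2.3]
opening: 0.0639
[([0.4502, 0.3666, 0.0011], 0.93)]
t 14.93 grasp now [0.4476 0.3437 0.2615] shift(tool0) [ 79.4 349.7  11.5] turn [-0.0056  0.0096 -1.5083] rows>= 12.57 open 0.0637 F [-0.1 -0.9  0.1]
```

View pics/w7.png

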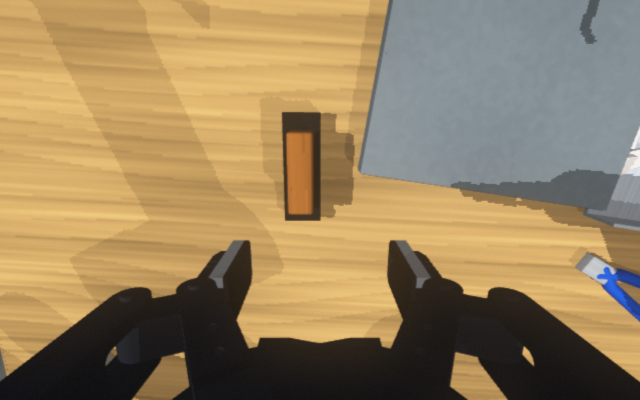

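View pics/s7z.png

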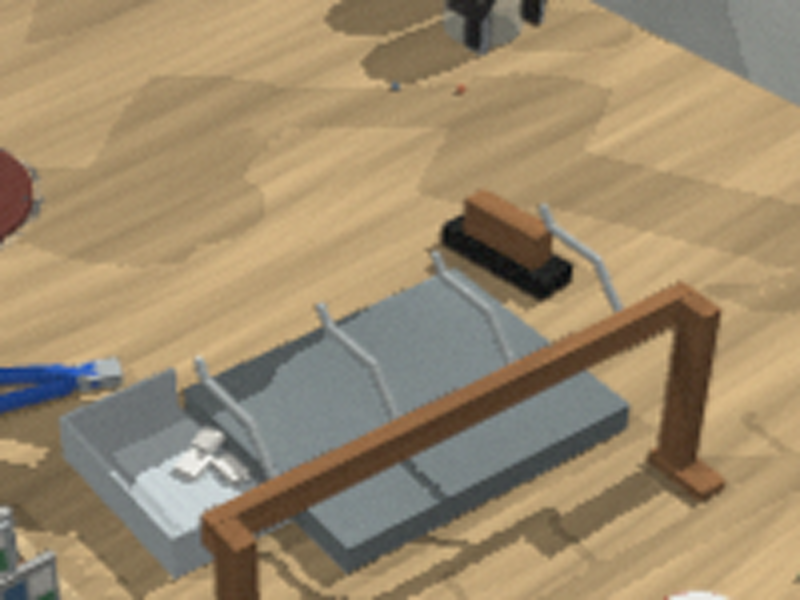

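```bash
python3 -m crank '[[0,0,-0.12,0,41,0,-0.2],[0,0,-0.12,0,41,0,-0.2],[0,0,-0.12,0,41,0,-0.2],[0,0,-0.12,0,41,0,-0.2],[0,0,-0.12,0,41,0,-0.2],[0,0,-0.12,-20,30,0,-0.2],[0,0,-0.12,-20,30,0,-0.2],[0,0,-0.12,-20,30,0,-0.2]]';python3 -m crank '[[0,0,-0.12,-38,0,0,-0.2],[0,0,-0.12,-38,0,0,-0.2],[0,0,-0.12,-38,0,0,-0.2],[0,0,-0.12,-38,0,0,-0.2],[0,0,-0.06,-38,0,0,-0.2]]';python3 - <<'E'
from h import *
plan([.417,-.32,.25],Rt(np.pi/2-.06,np.radians(15)))
E
```

```text
t: 15.6
tool_pos: [0.5178, 0.0615, 0.3937]
tool_rot: [-2.748, -1.49, 0.064]
contact_force: [0.1, 0.4, 0.1]
opening: 0.0511
t: 16.02
tool_pos: [0.4564, -0.1075, 0.3814]
tool_rot: [-2.25, -2.125, 0.077]
contact_force: [1.8, -0.6, 0.9]
opening: 0.0512
t 16.02 grasp now [ 0.4459 -0.1076  0.2268] shift(tool0) [-254.6  -28.5  -15.2] turn [-0.0679  0.2663 -0.006 ] rows>= 6.26 open 0.0512 F [ 1.8 -0.6  0.9]
```

```bash
python3 -m crank '[[-0.03,0.04,0,-30,-3,-10,-0.2],[-0.03,0.04,0,-30,-3,-10,-0.2],[0,0.04,0,-30,-3,-10,-0.2],[0,0.04,0,-30,0,-10,-0.2],[0,0.04,0,-30,0,-10,-0.2],[0,0.04,0,-30,0,0,-0.2],[0,0,0,0,0,0,-0.2]]';python3 - <<'E'
from h import *
plan([.417,-.32,.25],Rt(np.pi/2-.06,np.radians(15)))
p,K,W=snap('wrist','w8')
print(marks('plaque1',p)); print(marks('plaque1_eye',p)); print(marks('rack',p))
for X in [.417,.475,.533,.591]:
  print([proj([X+.06*0, -.287-.06*(X-.5035)+s,.12],K,W).round(0).tolist() for s in (-.0475,.0475)])
E
```

```text
t: 16.6
tool_pos: [0.4321, -0.2997, 0.3918]
tool_rot: [-2.137, -2.0, -0.25]
contact_force: [0.2, 0.3, 0.1]
opening: 0.0513
t 16.6 grasp now [ 0.4297 -0.2591  0.2423] shift(tool0) [-57.2 -14.1 -23.2] turn [-0.0312 -0.0019 -0.0099] rows>= 1.54 open 0.0513 F [0.2 0.3 0.1]
[([0.534, -0.2922, 0.0068], 0.92), ([0.5903, -0.2948, 0.0116], 0.86), ([0.4176, -0.2844, 0.0099], 0.75), ([0.4736, -0.289, 0.0162], 0.63)]
[([0.4146, -0.2866, 0.1635], 0.75)]
[([0.5045, -0.2926, 0.0013], 0.8)]
[[314.0, 324.0], [307.0, 208.0]]
[[386.0, 325.0], [378.0, 208.0]]
[[458.0, 326.0], [451.0, 208.0]]
[[532.0, 327.0], [525.0, 208.0]]
```

View pics/w8.png

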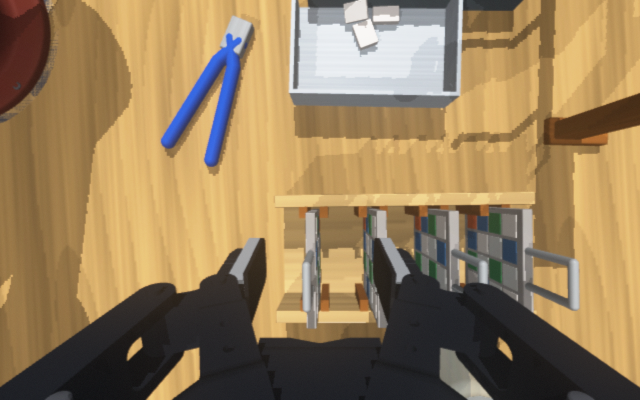

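```bash
python3 -m crank '[[-0.03,0,-0.01,-30,-8,-2,-0.2],[0,0,0,-25,-6,-2,-0.2],[0,0,0,0,0,0,-0.2],[0,0,0,0,0,0,-0.2]]';python3 - <<'E'
from h import *
plan([.4148,-.3193,.17],Rt(np.pi/2-.06,np.radians(15)))
E
```

```text
t: 17.13
tool_pos: [0.4181, -0.3436, 0.3834]
tool_rot: [-2.13, -2.041, -0.285]
contact_force: [0.2, 0.6, -0.1]
opening: 0.0511
t 17.13 grasp now [ 0.4204 -0.3035  0.2337] shift(tool0) [-31.9  -5.2  57.3] turn [-0.0006 -0.0005  0.0174] rows>= 1.61 open 0.0511 F [ 0.2  0.6 -0.1]
```

```bash
python3 -m crank '[[0,0,0.016,-18,-3,28,-0.2],[0,0,0,-14,-2,28,-0.2],[0,0,0,0,0,0,-0.2],[0,0,0,0,0,0,-0.2]]';python3 - <<'E'
from h import *
plan([.4148,-.3193,.112],Rt(np.pi/2-.06,np.radians(15)))
p,K,W=snap('wrist','w9')
for X in [(.4169,-.2843),(.4748,-.2878)]:
  print([proj([X[0]+s*.06, X[1]+s,.12],K,W).round(0).tolist() for s in (-.0475,.0475)])
E
```

```text
t: 17.47
tool_pos: [0.4153, -0.3549, 0.323]
tool_rot: [-2.141, -2.034, -0.283]
contact_force: [-0.2, -0.8, 0.1]
opening: 0.0511
t 17.47 grasp now [ 0.418  -0.3152  0.1731] shift(tool0) [-20.2  -2.9  58. ] turn [0.002  0.0027 0.0093] rows>= 1.5 open 0.0511 F [-0.2 -0.8  0.1]
[[314.0, 279.0], [315.0, 120.0]]
[[411.0, 280.0], [412.0, 121.0]]
```

View pics/w9.png

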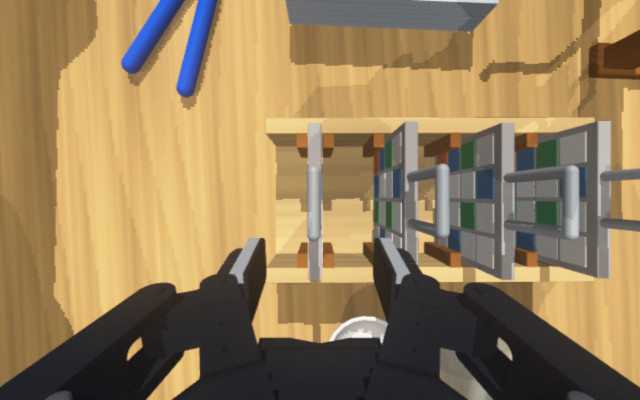

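```bash
python3 -m crank '[[0,0,0.009,-8,-3,20,-0.2],[0,0,0,-7,0,20,-0.2],[0,0,0,-5,0,14,-0.2],[0,0,0,0,0,0,-0.2],[0,0,0,0,0,0,-0.2]]';python3 - <<'E'
from h import *
plan([.4148,-.3193,.112],Rt(np.pi/2-.06,np.radians(15)))
E
```

```text
t: 17.93
tool_pos: [0.4165, -0.3581, 0.275]
tool_rot: [-2.151, -2.042, -0.283]
contact_force: [-0.1, 0.5, 0.5]
opening: 0.0513
t 17.93 grasp now [ 0.4205 -0.3199  0.1248] shift(tool0) [-4.7 -4.2 12.4] turn [0.0106 0.0121 0.0091] rows>= 0.34 open 0.0513 F [-0.1  0.5  0.5]
```

```bash
python3 -m crank '[[0.01,0.012,0.009,-3,-2,11,-0.2],[0,0,0,0,0,0,-0.2],[0,0,0,0,0,0,-0.2]]';python3 - <<'E'
from h import *
plan([.4148,-.3193,.112],Rt(np.pi/2-.06,np.radians(15)))
E
```

```text
t: 18.18
tool_pos: [0.4162, -0.3582, 0.2679]
tool_rot: [-2.149, -2.027, -0.283]
contact_force: [-0.3, -0.3, 0.4]
opening: 0.0516
t 18.18 grasp now [ 0.4192 -0.3188  0.118 ] shift(tool0) [-2.8 -3.7  5.6] turn [0.0042 0.004  0.0022] rows>= 0.18 open 0.0516 F [-0.3 -0.3  0.4]
```

```bash
python3 -m crank '[[0.004,0.004,0,-2,-4,6,-0.2],[0,0,0,0,0,0,-0.2],[0,0,0,0,0,0,-0.2]]';python3 - <<'E'
from h import *
plan([.4148,-.3193,.112],Rt(np.pi/2-.06,np.radians(15)))
E
python3 -m crank '[[0,0,0,0,0,0,0.5],[0,0,0,0,0,0,1],[0,0,0,0,0,0,1],[0,0,0,0,0,0,1],[0,0,0,0,0,0,1]]' 70;python3 - <<'E'
from h import *
plan([.4148,-.3193,.112],Rt(np.pi/2-.06,np.radians(15)))
E
```

```text
t: 18.43
tool_pos: [0.4123, -0.3588, 0.2629]
tool_rot: [-2.146, -2.026, -0.283]
contact_force: [0.2, 0.2, -0.3]
opening: 0.0512
t 18.43 grasp now [ 0.4149 -0.319   0.1132] shift(tool0) [-0.8  0.1  1.1] turn [0.0018 0.0017 0.0028] rows>= 0.03 open 0.0512 F [ 0.2  0.2 -0.3]
t: 18.85
tool_pos: [0.4121, -0.3592, 0.2635]
tool_rot: [-2.147, -2.026, -0.283]
contact_force: [-0.2, -0.1, -2.1]
opening: 0.0064
t 18.85 grasp now [ 0.4149 -0.3196  0.1137] shift(tool0) [-0.6  0.3  1.7] turn [0.0024 0.0025 0.0025] rows>= 0.04 open 0.0064 F [-0.2 -0.1 -2.1]
```

```bash
python3 -m crank '[[0,0,0,2.6,0,-9.7,1],[0,0,0,5.2,0,-19.3,1],[0,0,0,5.2,0,-19.3,1],[0,0,0,5.2,0,-19.3,1],[0,0,0,5.2,0,-19.3,1],[0,0,0,0,0,0,1],[0,0,0,0,0,0,1]]';python3 - <<'E'
from h import *
plan([.4148,-.3193,.205],Rt(np.pi/2-.06,np.radians(15)))
p,K,W=snap('wrist','w10')
p,K,W=snap('scene','s10');
cv2.imwrite('pics/s10z.png',cv2.resize(p['image'][130:330,150:350,::-1],None,fx=3,fy=3,interpolation=cv2.INTER_CUBIC))
print(marks('plaque1',p)); print(marks('plaque1_eye',p))
E
```

```text
t: 19.43
tool_pos: [0.4117, -0.3577, 0.3554]
tool_rot: [-2.146, -2.025, -0.285]
contact_force: [-0.6, -0.3, -2.9]
opening: 0.0068
t 19.43 grasp now [ 0.4145 -0.3177  0.2057] shift(tool0) [-1.8  0.8  0.3] turn [0.0025 0.0005 0.0022] rows>= 0.05 open 0.0068 F [-0.6 -0.3 -2.9]
[([0.4753, -0.2896, 0.012], 0.78), ([0.5308, -0.2915, 0.0112], 0.74), ([0.5898, -0.294, 0.0119], 0.67), ([0.4114, -0.2832, 0.1008], 0.66), ([0.6202, -0.1007, 0.2039], 0.61)]
[([0.421, -0.2878, 0.2529], 0.9)]
```

View pics/w10.png

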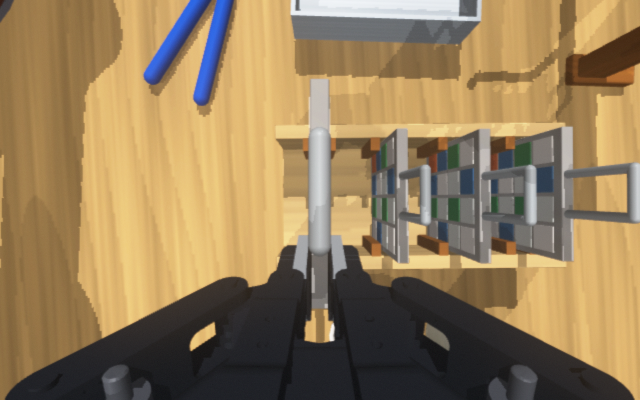

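View pics/s10z.png

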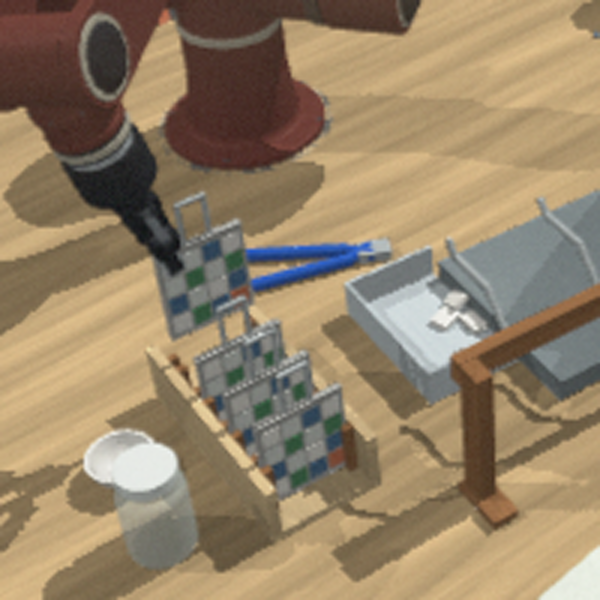

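```bash
cat >> h.py <<'E'
def held(K,W,gz=.112,tilt=0.,off=-.035,yawp=None):
    """predict projection of held plaque points. gz grasp height in rack frame, plate bottom .010"""
    o=ctrl.get_obs(); r0=R.from_rotvec(o['tool_rot']); g=o['tool_pos']+r0.apply([0,0,.155])
    yx=r0.as_matrix()[:,0]; yaw=np.arctan2(yx[1],yx[0])-np.pi/2 if yawp is None else yawp
    Ry=R.from_euler('z',yaw)*R.from_euler('x',tilt)
    f=lambda y,z:g+Ry.apply([0,y-off,z-(gz-.010)])
    return g,yaw,f
E
python3 - <<'E'
from h import *
p,K,W=snap('wrist')
g,yaw,f=held(K,W,.1137)
print(g,yaw)
for n,y,z in (('platefar',.0475,.11),('platenear',-.0475,.11),('bailfar',.017,.16),('bailnear',-.017,.16)): print(n,proj(f(y,z),K,W).round(0))
E
```

```text
[ 0.41393029 -0.31705666  0.20376951] -0.05858676673230079
platefar [320.  76.]
platenear [320. 307.]
bailfar [320. 120.]
bailnear [320. 254.]
```

Run:
```python
from h import *
plan([.575,.195,.205],Rt(np.pi/2-.082,np.radians(15)))
```

```text
t 19.68 grasp now [ 0.4139 -0.3171  0.2038] shift(tool0) [503.3 129.9 134.9] turn [-0.0054 -0.0025  0.0226] rows>= 13.1 open 0.0065 F [-0.2  1.  -2.3]
```

```bash
python3 -m crank '[[0,0,0,10,3,2.7,1],[0,0,0,20,5,5.4,1],[0,0,0,28,7.2,7.5,1],[0,0,0,28,7.2,7.5,1],[0,0,0,28,7.2,7.5,1],[0,0,0,28,7.2,7.5,1],[0,0,0,28,7.2,7.5,1],[0,0,0,28,7.2,7.5,1]]';python3 - <<'E'
from h import *
plan([.575,.195,.205],Rt(np.pi/2-.082,np.radians(15)))
E
```

```text
t: 20.35
tool_pos: [0.4749, -0.1477, 0.3456]
tool_rot: [-2.146, -1.999, -0.283]
contact_force: [1.4, -0.1, -1.6]
opening: 0.007
t 20.35 grasp now [ 0.4761 -0.1059  0.1964] shift(tool0) [299.9  75.5  73.7] turn [-0.0146 -0.0113  0.0092] rows>= 7.75 open 0.007 F [ 1.4 -0.1 -1.6]
```

```bash
python3 -m crank '[[0,0,0,28,7,5.5,1],[0,0,0,28,7,5.5,1],[0,0,0,28,7,5.5,1],[0,0,0,28,7,6,1],[0,0,0,28,7,6,1],[0,0,0,28,7,6,1],[0,0,0,28,7,6,1],[0,0,0,28,7,6,1]]';python3 - <<'E'
from h import *
plan([.575,.195,.205],Rt(np.pi/2-.082,np.radians(15)))
E
```

```text
t: 21.02
tool_pos: [0.5436, 0.0944, 0.3525]
tool_rot: [-2.135, -1.99, -0.269]
contact_force: [1.4, 0.3, -1.6]
opening: 0.0065
t 21.02 grasp now [0.542  0.1371 0.2035] shift(tool0) [60.7 24.  14.3] turn [-0.0325 -0.0157  0.0077] rows>= 1.63 open 0.0065 F [ 1.4  0.3 -1.6]
```

```bash
python3 -m crank '[[-0.015,-0.008,0.004,25,9,5,1],[-0.015,-0.008,0.004,22,9,5,1],[0,0,0,10,4,3,1],[0,0,0,0,0,0,1],[0,0,0,0,0,0,1]]';python3 - <<'E'
from h import *
plan([.575,.195,.205],Rt(np.pi/2-.082,np.radians(15)))
p,K,W=snap('wrist','w11')
print(marks('hook1',p),marks('plaque1_eye',p))
p,K,W=snap('scene');print(marks('hook1',p),marks('plaque1_eye',p))
cv2.imwrite('pics/s11z.png',cv2.resize(p['image'][120:270,250:450,::-1],None,fx=4,fy=4,interpolation=cv2.INTER_CUBIC))
E
```

```text
t: 21.43
tool_pos: [0.5675, 0.1621, 0.3497]
tool_rot: [-2.155, -2.002, -0.27]
contact_force: [-0.6, -0.7, -1.5]
opening: 0.0067
t 21.43 grasp now [0.5683 0.2023 0.2   ] shift(tool0) [-5.2  4.7 -6.7] turn [-0.0158  0.0003  0.0063] rows>= 0.24 open 0.0067 F [-0.6 -0.7 -1.5]
[([0.649, 0.2221, 0.2041], 0.61)] [([0.5702, 0.2349, 0.2498], 0.56)]
[([0.6198, -0.103, 0.2019], 0.89), ([0.6396, 0.1184, 0.2079], 0.86), ([0.6277, 0.0058, 0.2071], 0.81)] [([0.4942, -0.0609, 0.0033], 0.74), ([0.5741, 0.2364, 0.2472], 0.61)]
```

View pics/w11.png

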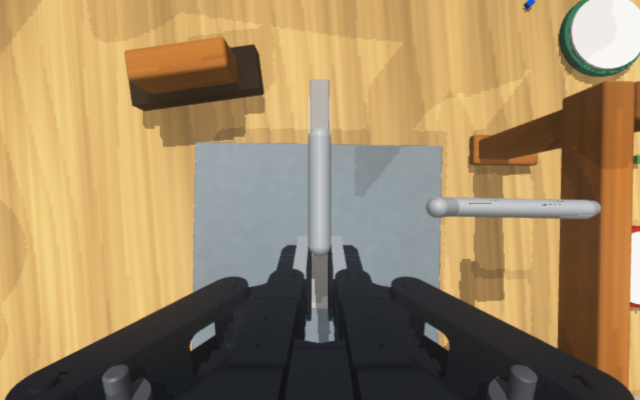

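View pics/s11z.png

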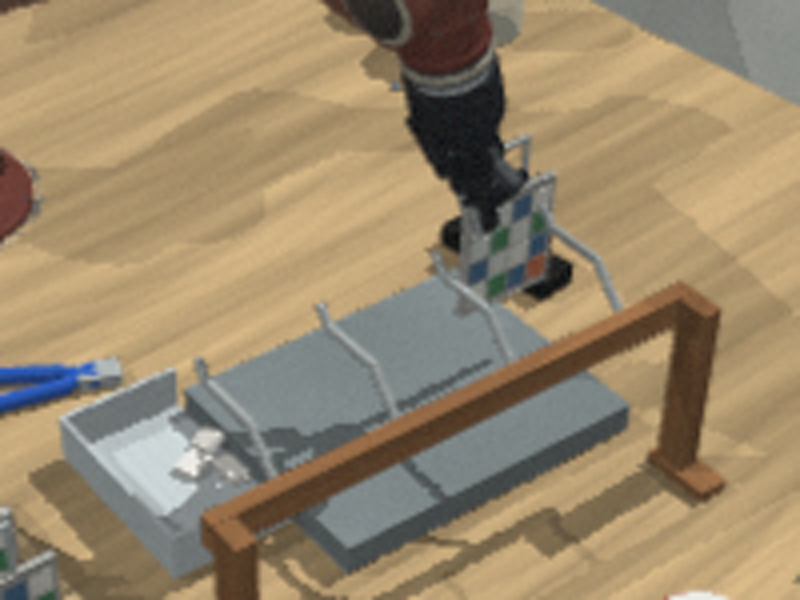

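Run:
```python
from h import *
p,K,W=snap('wrist')
a=ray((436,207),.215,K,W); b=ray((520,208),.203,K,W); print(a,b,a-b)
print('expected tip',np.array([.648,.225])+(-.036)*np.array([.9966,-.082]))
plan([.5803,.1954-.002,.178],Rt(np.pi/2-.082,np.radians(15)))
```

```text
[0.61623129 0.22603234 0.215     ] [0.65564719 0.22230108 0.203     ] [-0.0394159   0.00373126  0.012     ]
expected tip [0.6121224 0.227952 ]
t 21.78 grasp now [0.5694 0.2008 0.2012] shift(tool0) [-12.3   9.8  20.6] turn [-0.0124 -0.0003  0.0039] rows>= 0.63 open 0.007 F [ 1.1 -1.3 -2.5]
```

```bash
python3 -m crank '[[-0.012,0,0.004,-7,6,11,1],[0,0,0,-5,4,8,1],[0,0,0,0,0,0,1],[0,0,0,0,0,0,1]]';python3 - <<'E'
from h import *
plan([.582,.194,.178],Rt(np.pi/2-.082,np.radians(15)))
plan([.647,.189,.178],Rt(np.pi/2-.082,np.radians(15)))
E
```

```text
t: 22.12
tool_pos: [0.5778, 0.151, 0.3299]
tool_rot: [-2.173, -1.996, -0.288]
contact_force: [0.1, -0.6, -2.5]
opening: 0.0066
t 22.12 grasp now [0.5814 0.1911 0.1802] shift(tool0) [2.4 0.6 2.9] turn [ 0.0019 -0.001  -0.0024] rows>= 0.09 open 0.0066 F [ 0.1 -0.6 -2.5]
t 22.12 grasp now [0.5814 0.1911 0.1802] shift(tool0) [ 2.9 65.8  3.1] turn [ 0.0019 -0.001  -0.0024] rows>= 1.61 open 0.0066 F [ 0.1 -0.6 -2.5]
```

```bash
python3 -m crank '[[0,0,0,1,10,0.5,1],[0,0,0,1,12,0,1],[0,0,0,0,12,0,1],[0,0,0,0,0,0,1],[0,0,0,0,0,0,1]]';python3 - <<'E'
from h import *
plan([.647,.189,.178],Rt(np.pi/2-.082,np.radians(15)))
p,K,W=snap('wrist','w12')
E
```

```text
t: 22.53
tool_pos: [0.6148, 0.1502, 0.3313]
tool_rot: [-2.173, -1.996, -0.29]
contact_force: [0.8, 0.5, -1.8]
opening: 0.0068
t 22.53 grasp now [0.6186 0.1904 0.1817] shift(tool0) [ 0.3 28.9  3.9] turn [ 0.0029 -0.002  -0.0025] rows>= 0.71 open 0.0068 F [ 0.8  0.5 -1.8]
```

View pics/w12.png

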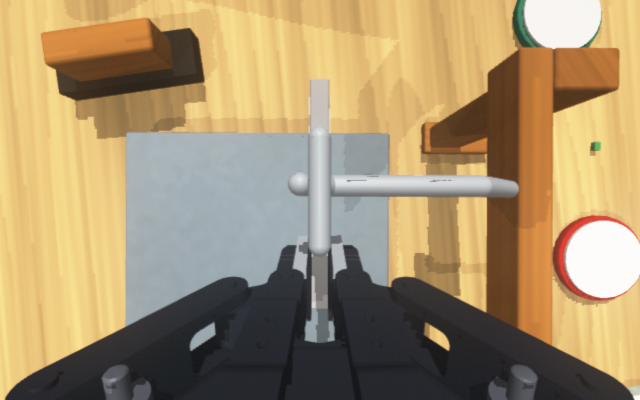

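```bash
python3 -m crank '[[0,0,0,0,12,1,1],[0,0,0,0,10,1,1],[0,0,0,0,6,1,1],[0,0,0,0,0,0,1],[0,0,0,0,0,0,1]]';python3 -m crank '[[0,0,0,-2,0,7,1],[0,0,0,-2,0,6,1],[0,0,0,0,0,0,1],[0,0,0,0,0,0,1]]';python3 - <<'E'
from h import *
plan([.647,.189,.1567],Rt(np.pi/2-.082,np.radians(15)))
E
```

```text
t: 23.0
tool_pos: [0.6432, 0.1491, 0.329]
tool_rot: [-2.172, -1.997, -0.29]
contact_force: [0.1, 0.4, -2.3]
opening: 0.0065
t: 23.33
tool_pos: [0.6421, 0.1489, 0.3135]
tool_rot: [-2.17, -1.997, -0.288]
contact_force: [0.4, 0.8, -2.5]
opening: 0.0063
t 23.33 grasp now [0.6455 0.1892 0.1639] shift(tool0) [-1.6  1.6  6.9] turn [ 0.0003 -0.0021 -0.0012] rows>= 0.18 open 0.0063 F [ 0.4  0.8 -2.5]
```

```bash
python3 -m crank '[[0,0,0,-1,1,4,1],[0,0,0,0,0,0,1]]';python3 -m crank '[[0,0,0,-0.5,0,2,1],[0,0,0,0,0,0,1]]';python3 -m crank '[[0,0,0,-0.5,0,2,1],[0,0,0,0,0,0,1]]'
```

```text
t: 23.5
tool_pos: [0.6427, 0.1489, 0.3084]
tool_rot: [-2.17, -1.996, -0.287]
contact_force: [0.3, -0.2, -1.8]
opening: 0.0068
t: 23.67
tool_pos: [0.6426, 0.149, 0.3062]
tool_rot: [-2.17, -1.996, -0.287]
contact_force: [-1.0, -0.5, -2.6]
opening: 0.007
t: 23.83
tool_pos: [0.6432, 0.1492, 0.3058]
tool_rot: [-2.17, -1.997, -0.291]
contact_force: [-0.4, -0.7, -2.8]
opening: 0.0066
```

```bash
python3 -m crank '[[0,0,0,-0.5,0,2,1],[0,0,0,0,0,0,1]]';python3 -m crank '[[0,0,0,-0.5,0,2,1],[0,0,0,0,0,0,1]]'
python3 - <<'E'
from h import *
plan([.647,.189,.1567],Rt(np.pi/2-.082,np.radians(15)))
p,K,W=snap('wrist','w13')
p,K,W=snap('scene')
cv2.imwrite('pics/s13z.png',cv2.resize(p['image'][120:270,250:450,::-1],None,fx=4,fy=4,interpolation=cv2.INTER_CUBIC))
E
```

```text
t: 24.0
tool_pos: [0.6437, 0.1494, 0.3057]
tool_rot: [-2.17, -1.998, -0.295]
contact_force: [-0.0, -0.2, -1.7]
opening: 0.0065
t: 24.17
tool_pos: [0.6442, 0.1496, 0.3054]
tool_rot: [-2.169, -1.999, -0.299]
contact_force: [-0.9, 0.4, -0.6]
opening: 0.0066
t 24.17 grasp now [0.6485 0.1904 0.156 ] shift(tool0) [-0.3 -0.4 -1.1] turn [ 0.0063 -0.0064  0.0009] rows>= 0.07 open 0.0066 F [-0.9  0.4 -0.6]
```

View pics/s13z.png

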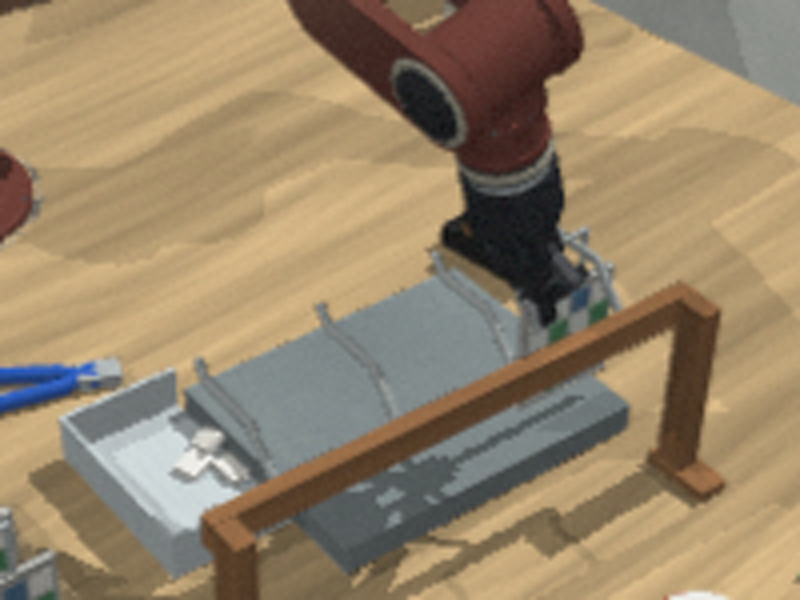

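View pics/w13.png

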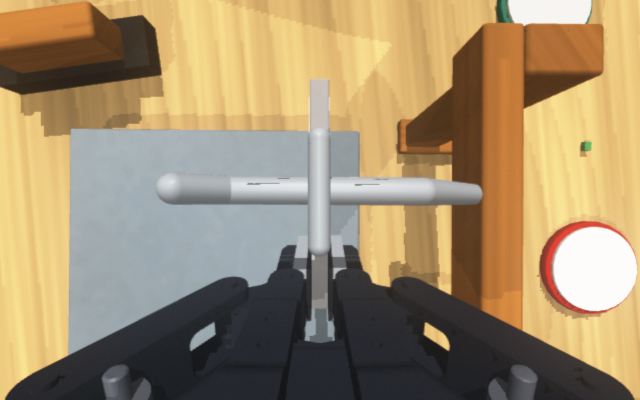

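```bash
python3 -m crank '[[0,0,0,0,0,0,0.85],[0,0,0,0,0,0,0.7],[0,0,0,0,0,0,0.5],[0,0,0,0,0,0,0.3],[0,0,0,0,0,0,0.3]]'
python3 - <<'E'
from h import *
plan([.647,.189,.1567],Rt(np.pi/2-.082,np.radians(15)))
p,K,W=snap('wrist','w14')
E
```

```text
t: 24.68
tool_pos: [0.6441, 0.1496, 0.3039]
tool_rot: [-2.17, -1.998, -0.298]
contact_force: [0.2, 0.0, 0.6]
opening: 0.03
t 24.68 grasp now [0.6484 0.1904 0.1544] shift(tool0) [ 0.1 -0.3 -2.6] turn [ 0.006  -0.0059 -0.    ] rows>= 0.07 open 0.03 F [0.2 0.  0.6]
```

View pics/w14.png

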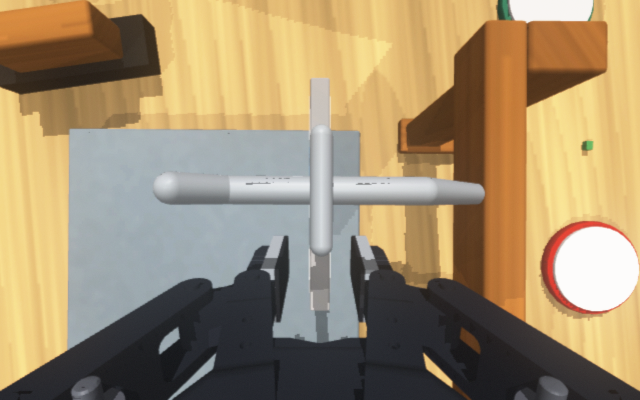

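Released, hanging by the bail. Retreat along the tool axis.

```bash
python3 -m crank '[[0,0,0,0,0,-10,0.3],[0,0,0,0,0,-20,0.3],[0,0,0,0,0,-30,0.3],[0,0,0,0,0,-30,0.3],[0,0,0,0,-10,-10,0.1],[0,0,0,0,-30,0,-0.2],[0,0,0,-20,-30,0,-0.2],[0,0,0,-35,-20,0,-0.2]]'
python3 - <<'E'
from h import *
plan([.4727,-.3228,.17],Rt(np.pi/2-.06,np.radians(15)))
p,K,W=snap('scene')
cv2.imwrite('pics/s14z.png',cv2.resize(p['image'][120:270,250:450,::-1],None,fx=4,fy=4,interpolation=cv2.INTER_CUBIC))
E
```

```text
t: 25.4
tool_pos: [0.5473, 0.0778, 0.396]
tool_rot: [-2.167, -2.005, -0.306]
contact_force: [0.8, -1.1, 0.1]
opening: 0.0511
t 25.4 grasp now [0.5524 0.1187 0.2466] shift(tool0) [-449.5  -42.8  -45.3] turn [ 0.0172 -0.007  -0.0154] rows>= 11.07 open 0.0511 F [ 0.8 -1.1  0.1]
```

View pics/s14z.png

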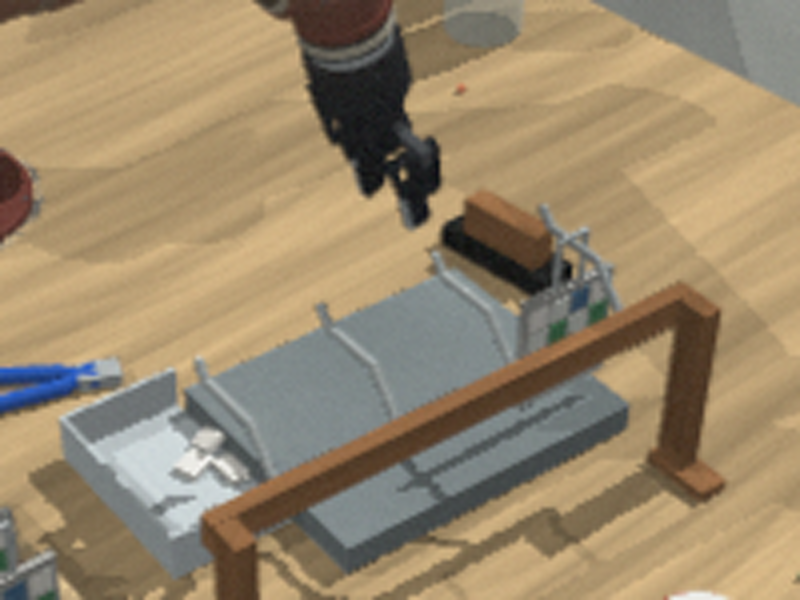

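```bash
python3 -m crank '[[0.008,-0.003,-0.007,-39,-5,-8,-0.2],[0.008,-0.003,-0.007,-39,-5,-8,-0.2],[0,0,0,-39,-5,-8,-0.2],[0,0,0,-39,-5,-8,-0.2],[0,0,0,-39,-4,-8,-0.2],[0,0,0,-39,-4,-8,-0.2],[0,0,0,-39,-4,-8,-0.2],[0,0,0,-39,-4,-8,-0.2]]';python3 - <<'E'
from h import *
plan([.4727,-.3228,.18],Rt(np.pi/2-.06,np.radians(15)))
E
```

```text
t: 26.12
tool_pos: [0.4816, -0.2467, 0.3806]
tool_rot: [-2.146, -2.031, -0.279]
contact_force: [0.9, 0.1, -0.2]
opening: 0.0513
t 26.12 grasp now [ 0.4842 -0.2076  0.2306] shift(tool0) [-125.7   -5.    19.7] turn [0.0016 0.006  0.0052] rows>= 3.11 open 0.0513 F [ 0.9  0.1 -0.2]
```

```bash
python3 -m crank '[[0,0,0,-38,-2,0,-0.2],[0,0,0,-38,-2,4,-0.2],[0,0.005,0.005,-30,0,8,-0.2],[0,0,0,-12,0,6,-0.2],[0,0,0,0,0,0,-0.2],[0,0,0,0,0,0,-0.2]]';python3 - <<'E'
from h import *
plan([.4727,-.3228,.17],Rt(np.pi/2-.06,np.radians(15)))
p,K,W=snap('wrist','w15')
for X in [(.4748,-.2878),(.5326,-.2912)]:
  print([proj([X[0]+s*.06, X[1]+s,.12],K,W).round(0).tolist() for s in (-.0475,.0475)])
E
```

```text
t: 26.62
tool_pos: [0.4673, -0.3698, 0.3373]
tool_rot: [-2.167, -2.017, -0.285]
contact_force: [0.7, 0.1, 1.5]
opening: 0.0512
t 26.62 grasp now [ 0.4713 -0.3309  0.1873] shift(tool0) [ 2.5  2.4 18.8] turn [ 0.0105  0.0073 -0.0102] rows>= 0.47 open 0.0512 F [0.7 0.1 1.5]
[[320.0, 254.0], [318.0, 105.0]]
[[410.0, 253.0], [409.0, 104.0]]
```

View pics/w15.png

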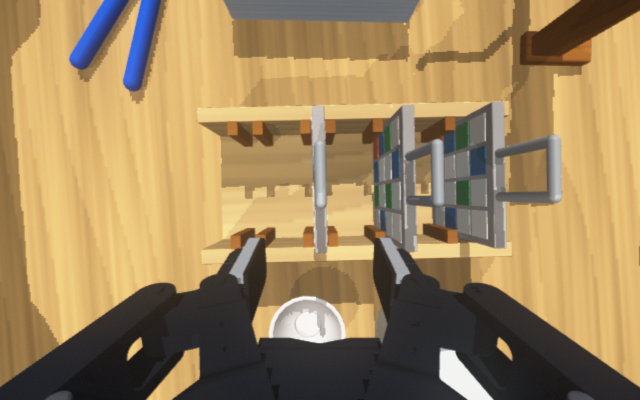

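```bash
python3 -m crank '[[0.01,0.007,-0.01,-3,1,25,-0.2],[0,0,0,-6,1,25,-0.2],[0,0,0,-4,0,14,-0.2],[0,0,0,0,0,0,-0.2],[0,0,0,0,0,0,-0.2]]';python3 - <<'E'
from h import *
plan([.4727,-.3228,.112],Rt(np.pi/2-.06,np.radians(15)))
E
```

```text
t: 27.08
tool_pos: [0.4735, -0.3601, 0.2775]
tool_rot: [-2.142, -2.039, -0.285]
contact_force: [-0.7, -0.1, 0.7]
opening: 0.0514
t 27.08 grasp now [ 0.4767 -0.3208  0.1275] shift(tool0) [-6.8 -3.2 14.5] turn [0.0055 0.0053 0.0113] rows>= 0.4 open 0.0514 F [-0.7 -0.1  0.7]
```

```bash
python3 -m crank '[[0.005,0.005,0.01,-6,-3,13,-0.2],[0,0,0,0,0,0,-0.2],[0,0,0,0,0,0,-0.2]]';python3 - <<'E'
from h import *
plan([.4727,-.3228,.112],Rt(np.pi/2-.06,np.radians(15)))
E
```

```text
t: 27.33
tool_pos: [0.4715, -0.3618, 0.2659]
tool_rot: [-2.147, -2.028, -0.283]
contact_force: [-0.1, -0.3, 0.6]
opening: 0.0512
t 27.33 grasp now [ 0.4744 -0.3223  0.116 ] shift(tool0) [-2.1 -1.2  3.7] turn [0.0031 0.0029 0.0034] rows>= 0.11 open 0.0512 F [-0.1 -0.3  0.6]
```

```bash
python3 -m crank '[[0.003,0.003,0.003,-1,-1,3,-0.2],[0,0,0,0,0,0,-0.2]]';python3 -m crank '[[0,0,0,0,0,0,0.5],[0,0,0,0,0,0,1],[0,0,0,0,0,0,1],[0,0,0,0,0,0,1],[0,0,0,0,0,0,1]]' 70;python3 - <<'E'
from h import *
plan([.4727,-.3228,.112],Rt(np.pi/2-.06,np.radians(15)))
E
python3 -m crank '[[0,0,0,2.6,0,-9.7,1],[0,0,0,5.2,0,-19.3,1],[0,0,0,5.2,0,-19.3,1],[0,0,0,5.2,0,-19.3,1],[0,0,0,5.2,0,-19.3,1],[0,0,0,0,0,0,1],[0,0,0,0,0,0,1]]';python3 - <<'E'
from h import *
# hook2 eye (.640,.115)
plan([.567,.086,.205],Rt(np.pi/2-.082,np.radians(15)))
p,K,W=snap('wrist','w16')
g,yaw,f=held(K,W,.1137)
for n,y,z in (('platefar',.0475,.11),('platenear',-.0475,.11),('bailfar',.017,.16),('bailnear',-.017,.16)): print(n,proj(f(y,z),K,W).round(0))
E
```

```text
t: 27.5
tool_pos: [0.4706, -0.3623, 0.2636]
tool_rot: [-2.148, -2.023, -0.283]
contact_force: [-0.4, -0.5, -0.3]
opening: 0.0511
t: 27.92
tool_pos: [0.4708, -0.3632, 0.2652]
tool_rot: [-2.15, -2.024, -0.283]
contact_force: [0.9, 1.1, -0.9]
opening: 0.007
t 27.92 grasp now [ 0.4736 -0.3236  0.1154] shift(tool0) [-0.6 -0.5  3.5] turn [ 0.0028  0.0026 -0.    ] rows>= 0.09 open 0.007 F [ 0.9  1.1 -0.9]
t: 28.5
tool_pos: [0.4702, -0.3622, 0.3578]
tool_rot: [-2.15, -2.023, -0.283]
contact_force: [-0.8, 0.2, -2.5]
opening: 0.0065
t 28.5 grasp now [ 0.473  -0.3225  0.208 ] shift(tool0) [398.5  68.4 109.2] turn [-0.0031  0.0022  0.0207] rows>= 10.21 open 0.0065 F [-0.8  0.2 -2.5]
platefar [320.  75.]
platenear [321. 307.]
bailfar [322. 121.]
bailnear [322. 256.]
```

View pics/w16.png

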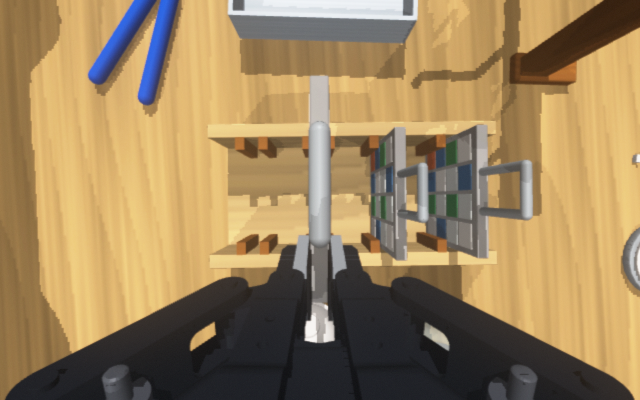

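```bash
python3 -m crank '[[0,0,0,10,0,2.7,1],[0,0,0,20,0,5.4,1],[0,0,0,28,3,7.5,1],[0,0,0,28,4,7.5,1],[0,0,0.005,28,7,7.5,1],[0,0,0.005,28,7,7.5,1],[0,0,0.005,28,7,7.5,1],[0,0,0.005,28,7,7.5,1]]';python3 - <<'E'
from h import *
plan([.567,.086,.205],Rt(np.pi/2-.082,np.radians(15)))
E
```

```text
t: 29.22
tool_pos: [0.5159, -0.1516, 0.3441]
tool_rot: [-2.169, -1.973, -0.272]
contact_force: [0.9, -0.2, -1.6]
opening: 0.006
t 29.22 grasp now [ 0.5164 -0.1102  0.1947] shift(tool0) [196.9  29.4  42.6] turn [-0.0183 -0.0074 -0.0148] rows>= 4.97 open 0.006 F [ 0.9 -0.2 -1.6]
```

```bash
python3 -m crank '[[-0.006,-0.002,-0.005,28,4,5,1],[-0.006,-0.002,-0.005,28,4,5,1],[-0.006,-0.003,-0.005,28,4,5,1],[0,0,0,28,4,5,1],[0,0,0,28,4,5,1],[0,0,0,20,4,5,1],[0,0,0,0,0,0,1],[0,0,0,0,0,0,1]]';python3 - <<'E'
from h import *
plan([.567,.086,.205],Rt(np.pi/2-.082,np.radians(15)))
E
```

```text
t: 29.88
tool_pos: [0.5479, 0.0274, 0.3414]
tool_rot: [-2.146, -1.99, -0.263]
contact_force: [-0.5, 0.2, -2.0]
opening: 0.0064
t 29.88 grasp now [0.5468 0.0688 0.192 ] shift(tool0) [22.7 14.1 -8. ] turn [-0.029  -0.0076  0.0032] rows>= 0.68 open 0.0064 F [-0.5  0.2 -2. ]
```

```bash
python3 -m crank '[[-0.015,-0.004,0,10,8,-3,1],[-0.014,-0.003,0,9,7,-3,1],[0,0,0,0,6,0,1],[0,0,0,0,0,0,1],[0,0,0,0,0,0,1]]';python3 - <<'E'
from h import *
plan([.573,.085,.180],Rt(np.pi/2-.082,np.radians(15)))
p,K,W=snap('wrist','w17')
print(marks('hook1',p),marks('plaque1_eye',p))
E
```

```text
t: 30.3
tool_pos: [0.5714, 0.0423, 0.3497]
tool_rot: [-2.17, -1.998, -0.283]
contact_force: [-0.3, -1.1, -1.7]
opening: 0.0067
t 30.3 grasp now [0.5745 0.0822 0.1999] shift(tool0) [-2.7 -1.9 19.9] turn [-0.0014  0.0006 -0.0008] rows>= 0.49 open 0.0067 F [-0.3 -1.1 -1.7]
[([0.643, 0.1146, 0.2086], 0.75)] []
```

View pics/w17.png

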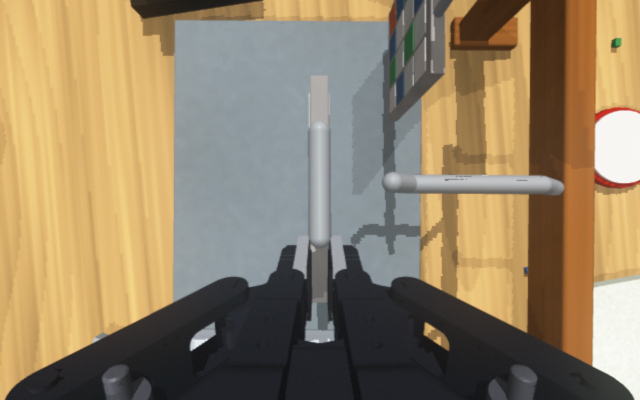

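```bash
python3 -m crank '[[0,0,0,-1,-1,9,1],[0,0,0,-1,0,8,1],[0,0,0,0,0,0,1],[0,0,0,0,0,0,1]]';python3 - <<'E'
from h import *
plan([.573,.085,.180],Rt(np.pi/2-.082,np.radians(15)))
plan([.638,.0798,.180],Rt(np.pi/2-.082,np.radians(15)))
E
```

```text
t: 30.78
tool_pos: [0.5695, 0.0441, 0.3302]
tool_rot: [-2.172, -1.996, -0.282]
contact_force: [0.4, -0.2, -0.7]
opening: 0.0065
t 30.78 grasp now [0.5724 0.0839 0.1804] shift(tool0) [0.8 0.1 0.7] turn [-0.0025  0.0008 -0.0028] rows>= 0.03 open 0.0065 F [ 0.4 -0.2 -0.7]
t 30.78 grasp now [0.5724 0.0839 0.1804] shift(tool0) [ 1.2 65.4  0.6] turn [-0.0025  0.0008 -0.0028] rows>= 1.59 open 0.0065 F [ 0.4 -0.2 -0.7]
```

```bash
python3 -m crank '[[0,0,0,0.5,10,0.5,1],[0,0,0,0.5,12,0,1],[0,0,0,0,12,0,1],[0,0,0,0,0,0,1],[0,0,0,0,0,0,1]]';python3 - <<'E'
from h import *
plan([.638,.0798,.180],Rt(np.pi/2-.082,np.radians(15)))
p,K,W=snap('wrist','w18')
E
```

```text
t: 31.2
tool_pos: [0.606, 0.0422, 0.3286]
tool_rot: [-2.172, -1.995, -0.281]
contact_force: [0.5, -0.2, -1.8]
opening: 0.0065
t 31.2 grasp now [0.6088 0.0822 0.1789] shift(tool0) [ 0.3 28.8 -1.2] turn [-0.0031  0.0007 -0.0034] rows>= 0.7 open 0.0065 F [ 0.5 -0.2 -1.8]
```

View pics/w18.png

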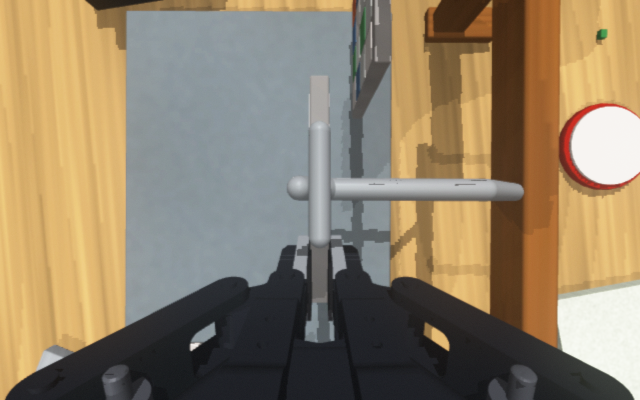

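Run:
```python
from h import *
p,K,W=snap('wrist','w18b')
a=ray((385,62),.163,K,W); g,yaw,f=held(K,W,.1154); b=f(.0475,.11); print(a,b,ray((320,77),b[2],K,W))
Y=np.array([.0817,.9967]);print('gap along y', (a[:2]-b[:2])@Y)
cv2.imwrite('pics/w18z.png',cv2.resize(p['image'][0:200,280:440,::-1],None,fx=4,fy=3,interpolation=cv2.INTER_CUBIC))
```

```text
[0.64813311 0.17657349 0.163     ] [0.61537745 0.16437999 0.18354655] [0.61579076 0.16433934 0.18354655]
gap along y 0.01482940000456562
```

View pics/w18z.png

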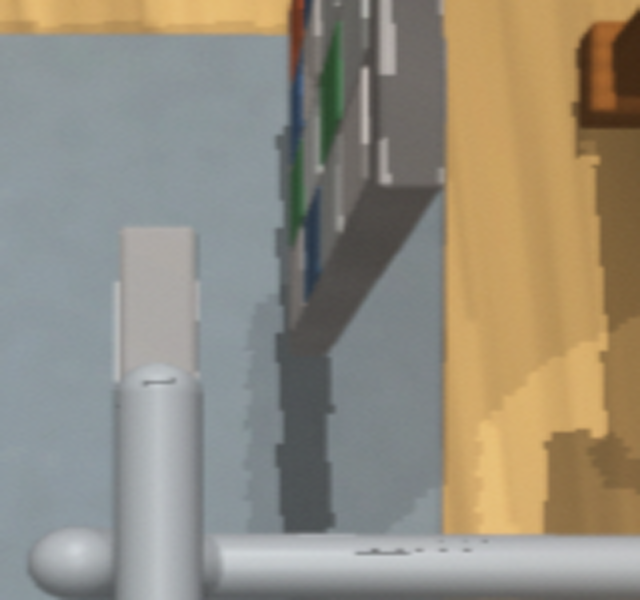

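Gap to the hung neighbour is about 15 mm as nominal. Advance and lower.

```bash
python3 -m crank '[[0,0,0,0,12,0,1],[0,0,0,0,10,0,1],[0,0,0,0,6,0,1],[0,0,0,0,0,0,1],[0,0,0,0,0,0,1]]';python3 -m crank '[[0,0,0,-2,0,7,1],[0,0,0,-2,0,6,1],[0,0,0,0,0,0,1],[0,0,0,0,0,0,1]]';python3 - <<'E'
from h import *
plan([.638,.0798,.1584],Rt(np.pi/2-.082,np.radians(15)))
E
```

```text
t: 31.72
tool_pos: [0.6337, 0.0401, 0.3286]
tool_rot: [-2.171, -1.995, -0.28]
contact_force: [-0.7, 0.4, -2.9]
opening: 0.0065
t: 32.05
tool_pos: [0.6327, 0.0398, 0.3133]
tool_rot: [-2.17, -1.995, -0.278]
contact_force: [-0.7, 0.0, -0.9]
opening: 0.0063
t 32.05 grasp now [0.635  0.0797 0.1635] shift(tool0) [-1.1  2.1  5. ] turn [-0.0057  0.0008 -0.0029] rows>= 0.14 open 0.0063 F [-0.7  0.  -0.9]
```

```bash
python3 -m crank '[[0,0,0,-1,1,4,1],[0,0,0,0,0,0,1]]';python3 -m crank '[[0,0,0,-0.5,0,2,1],[0,0,0,0,0,0,1]]';python3 -m crank '[[0,0,0,-0.5,0,2,1],[0,0,0,0,0,0,1]]'
```

```text
t: 32.22
tool_pos: [0.6332, 0.0398, 0.3081]
tool_rot: [-2.17, -1.994, -0.277]
contact_force: [-0.7, 0.1, -3.2]
opening: 0.0065
t: 32.38
tool_pos: [0.6336, 0.04, 0.3076]
tool_rot: [-2.169, -1.994, -0.281]
contact_force: [0.9, -0.1, -1.1]
opening: 0.0066
t: 32.55
tool_pos: [0.6342, 0.0401, 0.3075]
tool_rot: [-2.169, -1.995, -0.285]
contact_force: [-0.5, 0.0, -1.4]
opening: 0.0066
```

```bash
python3 -m crank '[[0,0,0,-0.5,0,2,1],[0,0,0,0,0,0,1]]'
python3 - <<'E'
from h import *
plan([.638,.0798,.1584],Rt(np.pi/2-.082,np.radians(15)))
p,K,W=snap('wrist','w19')
E
```

```text
t: 32.72
tool_pos: [0.6347, 0.0403, 0.3072]
tool_rot: [-2.169, -1.997, -0.289]
contact_force: [-1.4, -0.4, 0.6]
opening: 0.0065
t 32.72 grasp now [0.638  0.0807 0.1576] shift(tool0) [-0.2  0.1 -1. ] turn [-0.     -0.003  -0.0008] rows>= 0.03 open 0.0065 F [-1.4 -0.4  0.6]
```

View pics/w19.png

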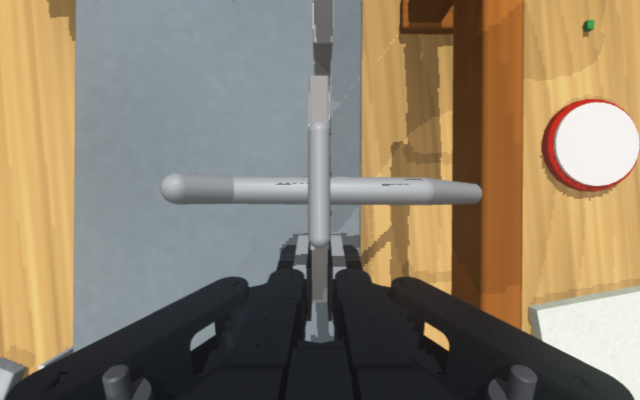

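Bail rests on hook 2's bar. Release and retreat.

```bash
python3 -m crank '[[0,0,0,0,0,0,0.85],[0,0,0,0,0,0,0.7],[0,0,0,0,0,0,0.5],[0,0,0,0,0,0,0.3],[0,0,0,0,0,0,0.3]]'; python3 -m crank '[[0,0,0,0,0,-10,0.3],[0,0,0,0,0,-20,0.3],[0,0,0,0,0,-30,0.3],[0,0,0,0,0,-30,0.3],[0,0,0,0,-10,-10,0.1],[0,0,0,0,-25,0,-0.2],[0,0,0,-20,-25,0,-0.2],[0,0,0,-35,-10,0,-0.2]]'
python3 - <<'E'
from h import *
plan([.5305,-.3262,.18],Rt(np.pi/2-.06,np.radians(15)))
p,K,W=snap('scene')
cv2.imwrite('pics/s20z.png',cv2.resize(p['image'][120:270,250:450,::-1],None,fx=4,fy=4,interpolation=cv2.INTER_CUBIC))
E
```

```text
t: 33.18
tool_pos: [0.6345, 0.0403, 0.3057]
tool_rot: [-2.17, -1.996, -0.288]
contact_force: [-0.2, -0.1, 0.2]
opening: 0.0299
t: 33.85
tool_pos: [0.5577, -0.0324, 0.3982]
tool_rot: [-2.165, -2.005, -0.292]
contact_force: [1.1, -0.1, -0.2]
opening: 0.0511
t 33.85 grasp now [0.5614 0.0079 0.2485] shift(tool0) [-341.4   -4.   -21.5] turn [ 0.0086 -0.0024 -0.0157] rows>= 8.34 open 0.0511 F [ 1.1 -0.1 -0.2]
```

View pics/s20z.png

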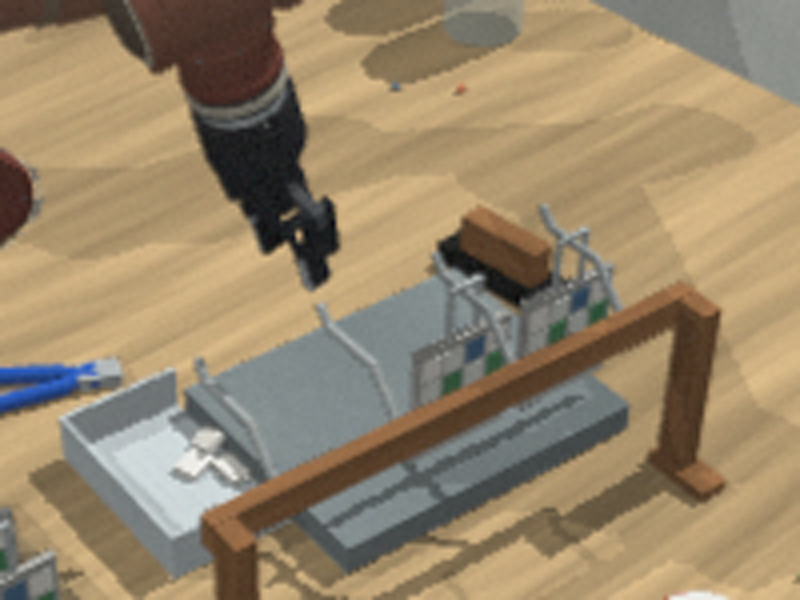

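Run:
```python
from h import *
p,K,W=snap('top')
print(marks('scraper',p))
cv2.imwrite('pics/t20z.png',cv2.resize(p['image'][180:290,140:270,::-1],None,fx=5,fy=5,interpolation=cv2.INTER_CUBIC))
p,K,W=snap('scene'); print(marks('scraper',p))
cv2.imwrite('pics/s21z.png',cv2.resize(p['image'][160:210,340:410,::-1],None,fx=10,fy=10,interpolation=cv2.INTER_CUBIC))
```

```text
[([0.4669, 0.3406, -0.0018], 0.73)]
[([0.4667, 0.3434, 0.0034], 0.88)]
```

View pics/t20z.png

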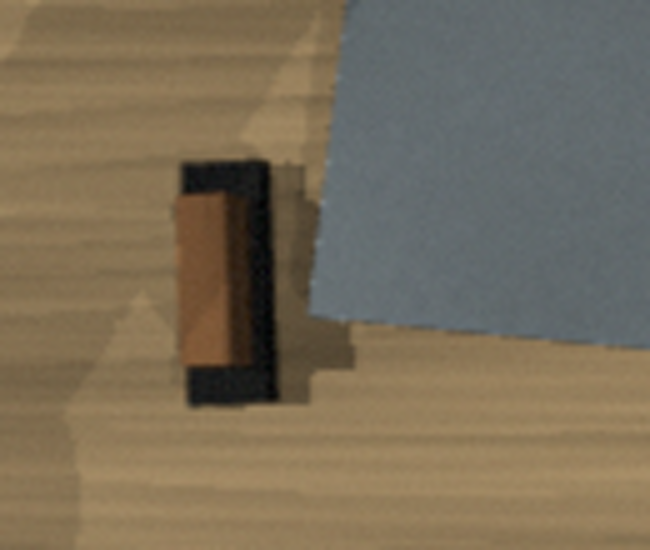

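View pics/s21z.png

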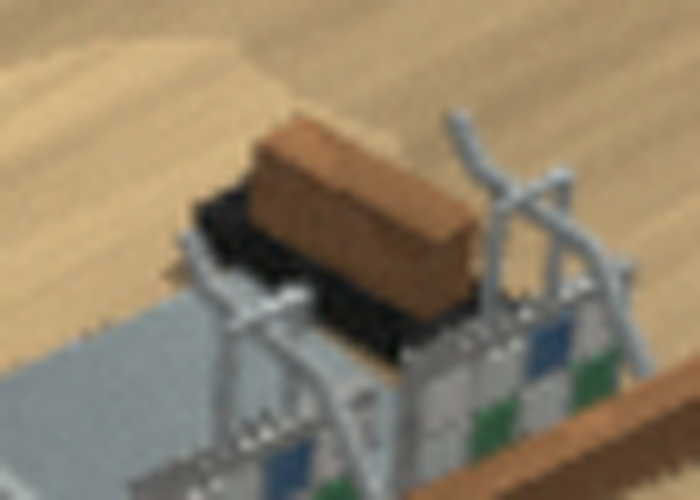

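```bash
python3 -m crank '[[0.004,0,-0.007,-38,0,-5,-0.2],[0.004,0,-0.008,-38,0,-5,-0.2],[0,0,0,-38,0,-5,-0.2],[0,0,0,-38,0,-5,-0.2],[0,0,0,-38,0,-5,-0.2],[0,0,0,-38,0,-2,-0.2],[0,0,0,-38,0,0,-0.2],[0,0,0,-30,0,0,-0.2]]';python3 - <<'E'
from h import *
plan([.5305,-.3262,.18],Rt(np.pi/2-.06,np.radians(15)))
E
```

```text
t: 34.77
tool_pos: [0.5494, -0.3267, 0.3491]
tool_rot: [-2.128, -2.043, -0.294]
contact_force: [-0.1, 0.4, 1.0]
opening: 0.0508
t 34.77 grasp now [ 0.5525 -0.2861  0.1996] shift(tool0) [-44.1 -19.8   7.9] turn [ 0.0046 -0.0039  0.0199] rows>= 1.19 open 0.0508 F [-0.1  0.4  1. ]
```

```bash
python3 -m crank '[[0.004,-0.004,0.01,-20,-11,3,-0.2],[0,0,0.009,-16,-9,3,-0.2],[0,0,0,0,0,0,-0.2],[0,0,0,0,0,0,-0.2]]';python3 - <<'E'
from h import *
plan([.5305,-.3262,.17],Rt(np.pi/2-.06,np.radians(15)))
p,K,W=snap('wrist','w22')
for X in [(.5326,-.2912),(.5905,-.2947)]:
  print([proj([X[0]+s*.06, X[1]+s,.12],K,W).round(0).tolist() for s in (-.0475,.0475)])
E
```

```text
t: 35.1
tool_pos: [0.53, -0.3652, 0.3308]
tool_rot: [-2.149, -2.018, -0.283]
contact_force: [0.1, 0.2, 0.4]
opening: 0.051
t 35.1 grasp now [ 0.5324 -0.3251  0.1811] shift(tool0) [-4.  -1.8 10.3] turn [ 0.     -0.0005 -0.003 ] rows>= 0.27 open 0.051 F [0.1 0.2 0.4]
[[317.0, 272.0], [316.0, 119.0]]
[[410.0, 272.0], [409.0, 119.0]]
```

View pics/w22.png

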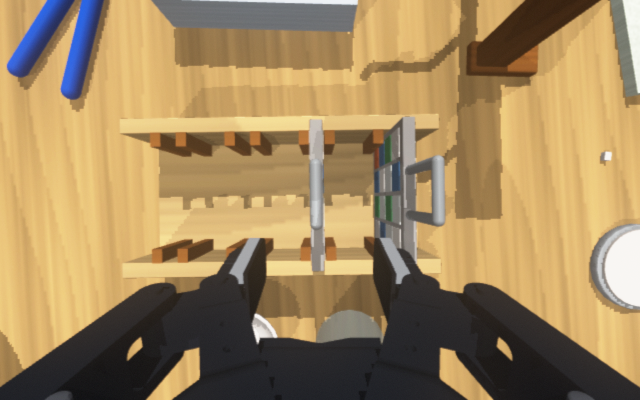

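Prediction matches again (plate at u 317, v 120–271). Descend.

```bash
python3 -m crank '[[0,0,0,-8,-2,25,-0.2],[0,0,0,-7,0,25,-0.2],[0,0,0,-4,0,14,-0.2],[0,0,0,0,0,0,-0.2],[0,0,0,0,0,0,-0.2]]';python3 - <<'E'
from h import *
plan([.5305,-.3262,.112],Rt(np.pi/2-.06,np.radians(15)))
E
```

```text
t: 35.57
tool_pos: [0.5335, -0.3623, 0.2671]
tool_rot: [-2.144, -2.033, -0.286]
contact_force: [0.1, -0.4, 0.5]
opening: 0.0512
t 35.57 grasp now [ 0.5367 -0.3228  0.1172] shift(tool0) [-5.5 -5.2  4. ] turn [0.0049 0.0032 0.0075] rows>= 0.21 open 0.0512 F [ 0.1 -0.4  0.5]
```

```bash
python3 -m crank '[[0.005,0.003,0.007,-5,-5,3,-0.2],[0,0,0,0,0,0,-0.2],[0,0,0,0,0,0,-0.2]]';python3 - <<'E'
from h import *
plan([.5305,-.3262,.112],Rt(np.pi/2-.06,np.radians(15)))
E
```

```text
t: 35.82
tool_pos: [0.5295, -0.3656, 0.2658]
tool_rot: [-2.146, -2.027, -0.283]
contact_force: [-0.5, -0.5, 0.8]
opening: 0.0514
t 35.82 grasp now [ 0.5322 -0.3259  0.116 ] shift(tool0) [-1.8 -1.4  3.8] turn [0.0019 0.0021 0.0031] rows>= 0.11 open 0.0514 F [-0.5 -0.5  0.8]
```

```bash
python3 -m crank '[[0.002,0.002,0.003,-1,-1.5,4,-0.2],[0,0,0,0,0,0,-0.2]]';python3 -m crank '[[0,0,0,0,0,0,0.5],[0,0,0,0,0,0,1],[0,0,0,0,0,0,1],[0,0,0,0,0,0,1],[0,0,0,0,0,0,1]]' 70;python3 - <<'E'
from h import *
plan([.5305,-.3262,.112],Rt(np.pi/2-.06,np.radians(15)))
E
python3 -m crank '[[0,0,0,2.6,0,-9.7,1],[0,0,0,5.2,0,-19.3,1],[0,0,0,5.2,0,-19.3,1],[0,0,0,5.2,0,-19.3,1],[0,0,0,5.2,0,-19.3,1],[0,0,0,0,0,0,1],[0,0,0,0,0,0,1]]';python3 - <<'E'
from h import *
# hook3 (.632,.005): front eye (.567,.010) -> grasp (.564,-.025)
plan([.560,-.025,.205],Rt(np.pi/2-.082,np.radians(15)))
p,K,W=snap('wrist','w23')
g,yaw,f=held(K,W,.1137)
for n,y,z in (('platefar',.0475,.11),('platenear',-.0475,.11),('bailfar',.017,.16),('bailnear',-.017,.16)): print(n,proj(f(y,z),K,W).round(0))
E
```

```text
t: 35.98
tool_pos: [0.5283, -0.3659, 0.2636]
tool_rot: [-2.149, -2.024, -0.283]
contact_force: [0.3, -0.6, -1.1]
opening: 0.0513
t: 36.4
tool_pos: [0.5284, -0.3666, 0.2653]
tool_rot: [-2.151, -2.025, -0.283]
contact_force: [0.3, -0.2, -1.5]
opening: 0.0072
t 36.4 grasp now [ 0.5314 -0.3272  0.1154] shift(tool0) [-0.6 -0.3  3.5] turn [0.0042 0.0038 0.0001] rows>= 0.09 open 0.0072 F [ 0.3 -0.2 -1.5]
t: 36.98
tool_pos: [0.5278, -0.3651, 0.3568]
tool_rot: [-2.15, -2.023, -0.285]
contact_force: [-0.5, 1.1, -3.1]
opening: 0.0067
t 36.98 grasp now [ 0.5308 -0.3254  0.207 ] shift(tool0) [290.7  10.4  79.6] turn [-0.0022  0.0015  0.0208] rows>= 7.35 open 0.0067 F [-0.5  1.1 -3.1]
platefar [320.  75.]
platenear [321. 307.]
bailfar [322. 121.]
bailnear [322. 256.]
```

View pics/w23.png

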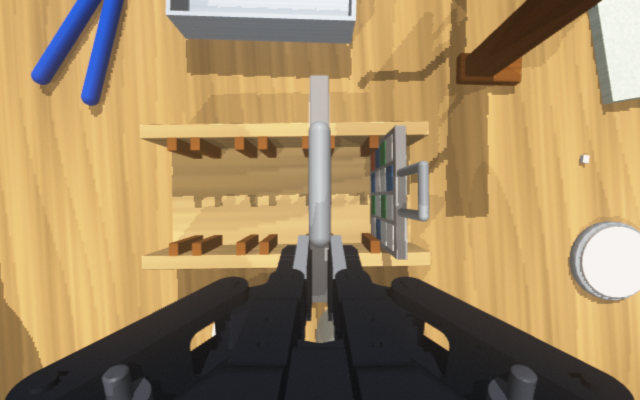

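```bash
python3 -m crank '[[0,0,0,10,0,2.7,1],[0,0,0,20,-1,5.4,1],[0,0,0,28,-1,7.5,1],[0,0,0,28,-1,7.5,1],[0,0,0.005,28,-2,7.5,1],[0,0,0.005,28,-2,7.5,1],[0,0,0.005,28,-1,7.5,1],[0,0,0.005,28,0,7.5,1]]';python3 - <<'E'
from h import *
plan([.540,-.025,.205],Rt(np.pi/2-.082,np.radians(15)))
E
```

```text
t: 37.7
tool_pos: [0.5299, -0.1519, 0.3427]
tool_rot: [-2.168, -1.974, -0.273]
contact_force: [0.1, -0.3, -2.1]
opening: 0.0063
t 37.7 grasp now [ 0.5305 -0.1106  0.1934] shift(tool0) [87.2 -1.3 11.7] turn [-0.0177 -0.0076 -0.0137] rows>= 2.15 open 0.0063 F [ 0.1 -0.3 -2.1]
```

```bash
python3 -m crank '[[-0.006,-0.003,-0.005,28,0,3,1],[-0.006,-0.002,-0.005,28,3,3,1],[-0.006,-0.002,-0.004,20,5,3,1],[0,0,0,8,5,0,1],[0,0,0,0,0,0,1],[0,0,0,0,0,0,1]]';python3 - <<'E'
from h import *
plan([.564,-.025,.2],Rt(np.pi/2-.082,np.radians(15)))
p,K,W=snap('wrist','w24')
print(marks('hook1',p))
E
```

```text
t: 38.2
tool_pos: [0.5458, -0.0568, 0.3451]
tool_rot: [-2.15, -1.994, -0.272]
contact_force: [-1.9, 1.1, -2.3]
opening: 0.0065
t 38.2 grasp now [ 0.5461 -0.0155  0.1957] shift(tool0) [-5.6 15.3 -6.6] turn [-0.0204 -0.007   0.0041] rows>= 0.43 open 0.0065 F [-1.9  1.1 -2.3]
[([0.6315, 0.0058, 0.2102], 0.59)]
```

View pics/w24.png

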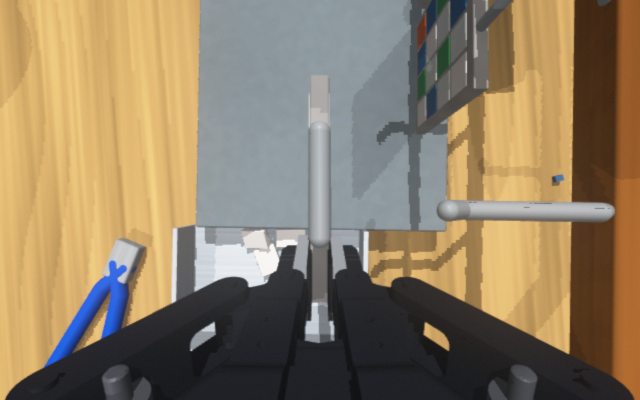

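```bash
python3 -m crank '[[-0.01,-0.004,0.002,-5,8,6,1],[-0.01,-0.003,0.002,-5,7,5,1],[0,0,0,0,0,0,1],[0,0,0,0,0,0,1]]';python3 - <<'E'
from h import *
plan([.564,-.025,.180],Rt(np.pi/2-.082,np.radians(15)))
plan([.629,-.0302,.180],Rt(np.pi/2-.082,np.radians(15)))
E
```

```text
t: 38.63
tool_pos: [0.5613, -0.0701, 0.3294]
tool_rot: [-2.18, -1.992, -0.286]
contact_force: [-0.1, 0.3, -2.5]
opening: 0.0067
t 38.63 grasp now [ 0.5649 -0.0304  0.1796] shift(tool0) [ 4.9 -1.   1. ] turn [ 0.0028  0.0017 -0.0075] rows>= 0.13 open 0.0067 F [-0.1  0.3 -2.5]
t 38.63 grasp now [ 0.5649 -0.0304  0.1796] shift(tool0) [ 5.6 64.2  1.2] turn [ 0.0028  0.0017 -0.0075] rows>= 1.57 open 0.0067 F [-0.1  0.3 -2.5]
```

```bash
python3 -m crank '[[0,0,-0.007,5,0,1,1],[0,0,0,0,0,0,1]]';python3 -m crank '[[0,0,0,0.5,10,0,1],[0,0,0,0.5,12,0,1],[0,0,0,0,12,0,1],[0,0,0,0,0,0,1],[0,0,0,0,0,0,1]]';python3 - <<'E'
from h import *
plan([.629,-.0302,.180],Rt(np.pi/2-.082,np.radians(15)))
p,K,W=snap('wrist','w25')
E
```

```text
t: 38.8
tool_pos: [0.5619, -0.0659, 0.3289]
tool_rot: [-2.174, -1.998, -0.286]
contact_force: [0.4, 0.2, -1.9]
opening: 0.0067
t: 39.22
tool_pos: [0.5987, -0.0674, 0.3302]
tool_rot: [-2.174, -2.0, -0.288]
contact_force: [-0.8, -0.2, -1.5]
opening: 0.0068
t 39.22 grasp now [ 0.6026 -0.0277  0.1804] shift(tool0) [-0.7 27.1  0.4] turn [ 0.0039  0.0015 -0.0012] rows>= 0.66 open 0.0068 F [-0.8 -0.2 -1.5]
```

View pics/w25.png

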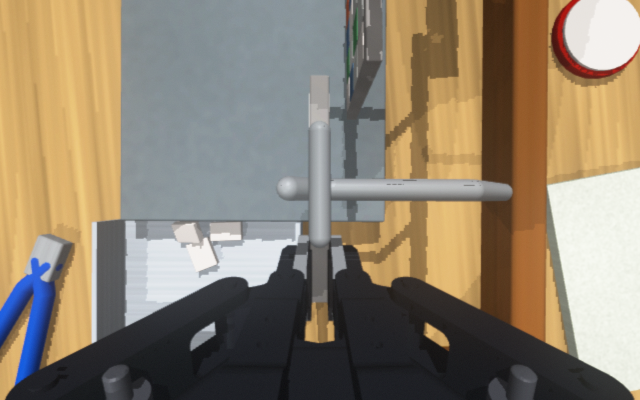

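Centred in the bail again. Advance and lower.

```bash
python3 -m crank '[[0,0,0,0,11,0,1],[0,0,0,0,10,0,1],[0,0,0,0,6,0,1],[0,0,0,0,0,0,1],[0,0,0,0,0,0,1]]';python3 -m crank '[[0,0,0,-2,0,7,1],[0,0,0,-2,0,7,1],[0,0,0,0,0,0,1],[0,0,0,0,0,0,1]]';python3 -m crank '[[0,0,0,-1,0,3,1],[0,0,0,0,0,0,1]]';python3 - <<'E'
from h import *
plan([.629,-.0302,.1584],Rt(np.pi/2-.082,np.radians(15)))
E
```

```text
t: 39.68
tool_pos: [0.6261, -0.0693, 0.3305]
tool_rot: [-2.174, -2.0, -0.287]
contact_force: [0.6, 0.1, -2.0]
opening: 0.0063
t: 40.02
tool_pos: [0.6252, -0.0694, 0.314]
tool_rot: [-2.173, -1.999, -0.286]
contact_force: [-0.7, 0.2, -2.5]
opening: 0.0065
t: 40.18
tool_pos: [0.6246, -0.0696, 0.3098]
tool_rot: [-2.172, -1.998, -0.284]
contact_force: [0.3, 0.3, -2.0]
opening: 0.0064
t 40.18 grasp now [ 0.6279 -0.0298  0.16  ] shift(tool0) [-0.9  1.1  1.5] turn [ 0.0002  0.0013 -0.0013] rows>= 0.05 open 0.0064 F [ 0.3  0.3 -2. ]
```

```bash
python3 -m crank '[[0,0,0,-0.5,0,2,1],[0,0,0,0,0,0,1]]';python3 -m crank '[[0,0,0,-0.5,0,2,1],[0,0,0,0,0,0,1]]';python3 -m crank '[[0,0,0,-0.5,0,2,1],[0,0,0,0,0,0,1]]'; python3 -m crank '[[0,0,0,-0.5,0,2,1],[0,0,0,0,0,0,1]]'
python3 - <<'E'
from h import *
plan([.629,-.0302,.1584],Rt(np.pi/2-.082,np.radians(15)))
p,K,W=snap('wrist','w26')
E
```

```text
t: 40.35
tool_pos: [0.6247, -0.0695, 0.3079]
tool_rot: [-2.173, -1.998, -0.285]
contact_force: [-0.2, -0.7, -2.0]
opening: 0.0065
t: 40.52
tool_pos: [0.6252, -0.0695, 0.3077]
tool_rot: [-2.173, -2.0, -0.289]
contact_force: [-0.1, 0.1, -1.5]
opening: 0.0065
t: 40.68
tool_pos: [0.6257, -0.0694, 0.3076]
tool_rot: [-2.173, -2.001, -0.292]
contact_force: [-1.2, 0.3, -1.3]
opening: 0.0065
t: 40.85
tool_pos: [0.6262, -0.0694, 0.3074]
tool_rot: [-2.173, -2.002, -0.296]
contact_force: [-0.9, -0.4, 0.4]
opening: 0.0065
t 40.85 grasp now [ 0.6307 -0.0293  0.1577] shift(tool0) [-0.6 -0.4 -0.9] turn [ 0.0078 -0.0013  0.0014] rows>= 0.07 open 0.0065 F [-0.9 -0.4  0.4]
```

View pics/w26.png

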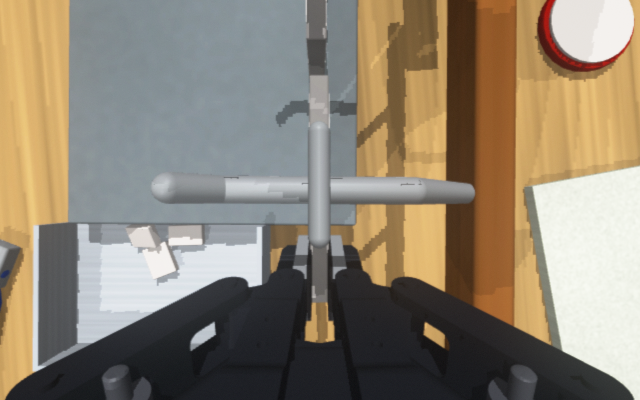

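```bash
python3 -m crank '[[0,0,0,0,0,0,0.85],[0,0,0,0,0,0,0.7],[0,0,0,0,0,0,0.5],[0,0,0,0,0,0,0.3],[0,0,0,0,0,0,0.3]]'; python3 -m crank '[[0,0,0,0,0,-10,0.3],[0,0,0,0,0,-20,0.3],[0,0,0,0,0,-30,0.3],[0,0,0,0,0,-30,0.3],[0,0,0,0,-10,-10,0.1],[0,0,0,0,-15,0,-0.2],[0,0,0,-20,-15,-5,-0.2],[0,0,0,-35,0,-9,-0.2]]'
python3 - <<'E'
from h import *
plan([.5884,-.3297,.18],Rt(np.pi/2-.06,np.radians(15)))
p,K,W=snap('scene')
cv2.imwrite('pics/s27z.png',cv2.resize(p['image'][120:270,250:450,::-1],None,fx=4,fy=4,interpolation=cv2.INTER_CUBIC))
E
```

```text
t: 41.32
tool_pos: [0.6261, -0.0693, 0.3056]
tool_rot: [-2.174, -2.001, -0.295]
contact_force: [0.0, 0.2, -0.2]
opening: 0.0301
t: 41.98
tool_pos: [0.5775, -0.147, 0.4094]
tool_rot: [-2.165, -2.009, -0.294]
contact_force: [0.8, -0.4, -0.3]
opening: 0.0512
t 41.98 grasp now [ 0.5817 -0.1068  0.2598] shift(tool0) [-234.6   24.8   19.5] turn [ 0.0114 -0.0013 -0.0134] rows>= 5.77 open 0.0512 F [ 0.8 -0.4 -0.3]
```

View pics/s27z.png

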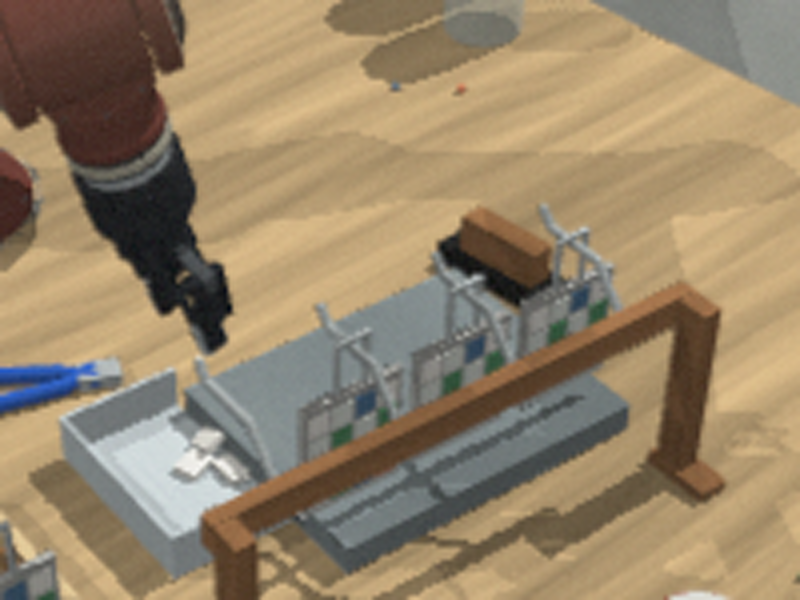

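```bash
python3 -m crank '[[0.005,0,-0.006,-34,3,-8,-0.2],[0.005,0,-0.006,-34,3,-6,-0.2],[0,0,0,-34,3,0,-0.2],[0,0,0,-34,3,5,-0.2],[0,0,0,-34,3,9,-0.2],[0,0,0,-34,3,9,-0.2],[0,0,0,-15,2,5,-0.2],[0,0,0,0,0,0,-0.2]]';python3 - <<'E'
from h import *
plan([.5884,-.3297,.18],Rt(np.pi/2-.06,np.radians(15)))
p,K,W=snap('wrist','w28')
for X in [(.5905,-.2947)]:
  print([proj([X[0]+s*.06, X[1]+s,.12],K,W).round(0).tolist() for s in (-.0475,.0475)])
E
```

```text
t: 42.7
tool_pos: [0.5817, -0.3762, 0.3474]
tool_rot: [-2.171, -2.023, -0.287]
contact_force: [-0.1, 0.4, -0.1]
opening: 0.0512
t 42.7 grasp now [ 0.5865 -0.3381  0.1973] shift(tool0) [ 2.2  3.6 18.9] turn [ 0.0162  0.0114 -0.0085] rows>= 0.47 open 0.0512 F [-0.1  0.4 -0.1]
[[320.0, 250.0], [318.0, 109.0]]
```

View pics/w28.png

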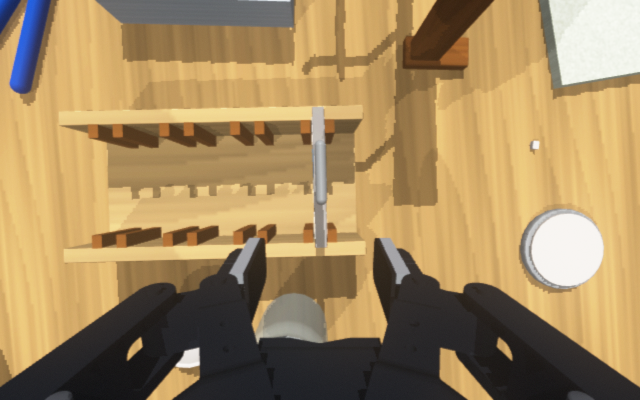

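Matches (u≈320, v 108–247). Descend.

```bash
python3 -m crank '[[0.012,0.008,-0.008,-2,2,25,-0.2],[0.004,0.003,0,-5,1,25,-0.2],[0,0,0,-6,0,20,-0.2],[0,0,0,0,0,0,-0.2],[0,0,0,0,0,0,-0.2]]';python3 - <<'E'
from h import *
plan([.5884,-.3297,.112],Rt(np.pi/2-.06,np.radians(15)))
E
```

```text
t: 43.17
tool_pos: [0.5881, -0.3675, 0.2837]
tool_rot: [-2.149, -2.031, -0.288]
contact_force: [0.2, -0.5, 0.1]
opening: 0.0508
t 43.17 grasp now [ 0.5917 -0.3281  0.1338] shift(tool0) [-7.9 -2.2 20.6] turn [0.0075 0.0035 0.0047] rows>= 0.54 open 0.0508 F [ 0.2 -0.5  0.1]
```

```bash
python3 -m crank '[[0.007,0.004,0.004,-5,-2,12,-0.2],[0,0,0,-2,0,6,-0.2],[0,0,0,0,0,0,-0.2],[0,0,0,0,0,0,-0.2]]';python3 - <<'E'
from h import *
plan([.5884,-.3297,.112],Rt(np.pi/2-.06,np.radians(15)))
E
```

```text
t: 43.5
tool_pos: [0.5875, -0.3685, 0.2692]
tool_rot: [-2.148, -2.029, -0.286]
contact_force: [-0.6, 0.3, 1.1]
opening: 0.0514
t 43.5 grasp now [ 0.5907 -0.329   0.1194] shift(tool0) [-3.2 -1.5  6.9] turn [0.0053 0.0031 0.0041] rows>= 0.19 open 0.0514 F [-0.6  0.3  1.1]
```

```bash
python3 -m crank '[[0.005,0.003,0.004,-3,-2,6,-0.2],[0,0,0,0,0,0,-0.2]]';python3 -m crank '[[0,0,0,0,0,0,-0.2]]';python3 - <<'E'
from h import *
plan([.5884,-.3297,.112],Rt(np.pi/2-.06,np.radians(15)))
E
python3 -m crank '[[0,0,0,0,0,0,0.5],[0,0,0,0,0,0,1],[0,0,0,0,0,0,1],[0,0,0,0,0,0,1],[0,0,0,0,0,0,1]]' 70;python3 - <<'E'
from h import *
plan([.5884,-.3297,.112],Rt(np.pi/2-.06,np.radians(15)))
E
```

```text
t: 43.67
tool_pos: [0.5857, -0.3701, 0.2639]
tool_rot: [-2.148, -2.023, -0.283]
contact_force: [0.3, 0.4, -0.2]
opening: 0.0514
t: 43.75
tool_pos: [0.5858, -0.3703, 0.2643]
tool_rot: [-2.149, -2.024, -0.284]
contact_force: [0.3, -0.3, -0.5]
opening: 0.0509
t 43.75 grasp now [ 0.5886 -0.3305  0.1145] shift(tool0) [-0.1  0.2  2.7] turn [0.0025 0.0017 0.0003] rows>= 0.07 open 0.0509 F [ 0.3 -0.3 -0.5]
t: 44.17
tool_pos: [0.5858, -0.3709, 0.2652]
tool_rot: [-2.15, -2.024, -0.284]
contact_force: [0.4, 0.7, -1.3]
opening: 0.0067
t 44.17 grasp now [ 0.5887 -0.3313  0.1154] shift(tool0) [0.2 0.1 3.6] turn [0.0034 0.0027 0.0001] rows>= 0.09 open 0.0067 F [ 0.4  0.7 -1.3]
```

```bash
python3 -m crank '[[0,0,0,2.6,0,-9.7,1],[0,0,0,5.2,0,-19.3,1],[0,0,0,5.2,0,-19.3,1],[0,0,0,5.2,0,-19.3,1],[0,0,0,5.2,0,-19.3,1],[0,0,0,0,0,0,1],[0,0,0,0,0,0,1]]';python3 - <<'E'
from h import *
plan([.545,-.20,.205],Rt(np.pi/2-.082,np.radians(15)))
p,K,W=snap('wrist','w29')
E
```

```text
t: 44.75
tool_pos: [0.5856, -0.3696, 0.3565]
tool_rot: [-2.15, -2.023, -0.285]
contact_force: [0.2, 0.1, -1.9]
opening: 0.0067
t 44.75 grasp now [ 0.5886 -0.3299  0.2067] shift(tool0) [122.  -51.7  34.1] turn [-0.0018  0.0018  0.021 ] rows>= 3.34 open 0.0067 F [ 0.2  0.1 -1.9]
```

View pics/w29.png

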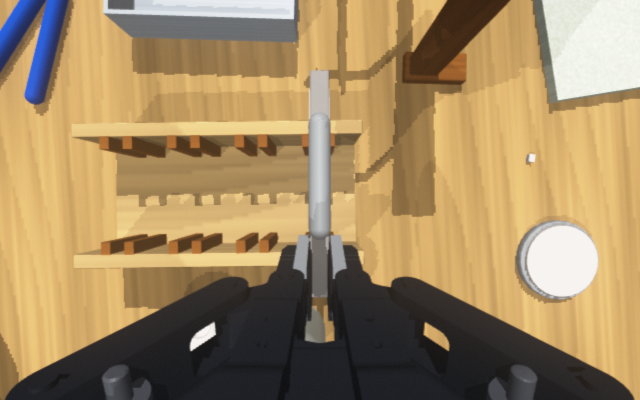

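```bash
python3 -m crank '[[0,0,0,10,-6,2.7,1],[0,0,0.005,20,-10,5.4,1],[0,0,0.005,25,-11,6.7,1],[0,0,0.005,25,-11,6.7,1],[0,0,0.005,25,-10,6.7,1],[0,0,0,12,-4,3,1],[0,0,0,0,0,0,1],[0,0,0,0,0,0,1]]';python3 - <<'E'
from h import *
plan([.555,-.137,.19],Rt(np.pi/2-.082,np.radians(15)))
p,K,W=snap('wrist','w30')
print(marks('hook1',p),marks('plaque1_eye',p))
E
```

```text
t: 45.47
tool_pos: [0.5377, -0.2404, 0.343]
tool_rot: [-2.164, -1.985, -0.273]
contact_force: [0.5, -0.8, -1.6]
opening: 0.0065
t 45.47 grasp now [ 0.5386 -0.1996  0.1935] shift(tool0) [61.3  8.7 20. ] turn [-0.0159 -0.0046 -0.0064] rows>= 1.59 open 0.0065 F [ 0.5 -0.8 -1.6]
[([0.6234, -0.1023, 0.206], 0.8)] []
```

View pics/w30.png

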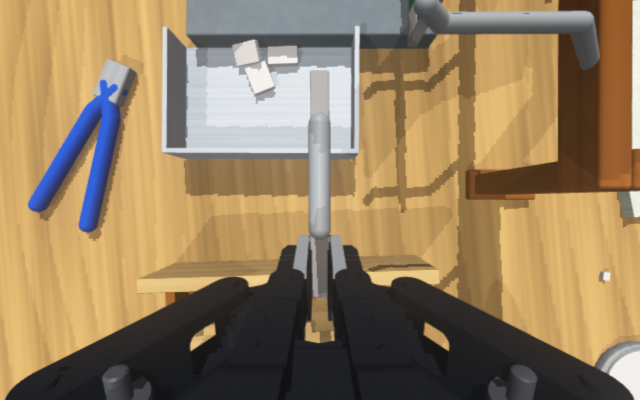

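```bash
python3 -m crank '[[-0.008,-0.002,-0.003,20,1,4,1],[-0.008,-0.002,-0.003,20,2,4,1],[0,0,0,14,3,4,1],[0,0,0,6,2,2,1],[0,0,0,0,0,0,1],[0,0,0,0,0,0,1]]';python3 - <<'E'
from h import *
plan([.555,-.137,.18],Rt(np.pi/2-.082,np.radians(15)))
p,K,W=snap('wrist','w31')
print(marks('hook1',p),marks('plaque1_eye',p))
E
```

```text
t: 46.12
tool_pos: [0.5541, -0.1849, 0.3462]
tool_rot: [-2.182, -1.994, -0.286]
contact_force: [0.5, -0.5, -2.3]
opening: 0.0067
t 46.12 grasp now [ 0.5582 -0.1455  0.1963] shift(tool0) [ 3.2 -3.2 17.9] turn [ 0.0051  0.0035 -0.0077] rows>= 0.45 open 0.0067 F [ 0.5 -0.5 -2.3]
[([0.6219, -0.1035, 0.2042], 0.68)] []
```

View pics/w31.png

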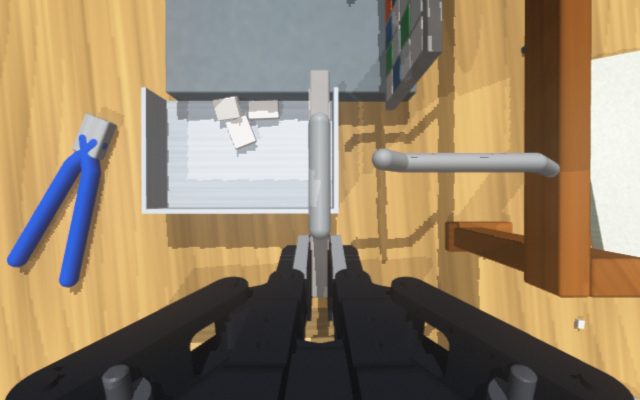

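```bash
python3 -m crank '[[0.005,0.003,-0.004,1,-3,9,1],[0,0,-0.004,1,-2,8,1],[0,0,0,0,0,0,1],[0,0,0,0,0,0,1]]';python3 - <<'E'
from h import *
plan([.555,-.138,.18],Rt(np.pi/2-.082,np.radians(15)))
plan([.620,-.1435,.18],Rt(np.pi/2-.082,np.radians(15)))
p,K,W=snap('wrist','w32')
E
```

```text
t: 46.6
tool_pos: [0.5485, -0.1794, 0.3281]
tool_rot: [-2.172, -1.997, -0.285]
contact_force: [0.1, 0.0, -2.3]
opening: 0.0067
t 46.6 grasp now [ 0.5517 -0.1395  0.1783] shift(tool0) [ 2.1  3.1 -1.2] turn [-0.0005  0.0001 -0.0022] rows>= 0.1 open 0.0067 F [ 0.1  0.  -2.3]
t 46.6 grasp now [ 0.5517 -0.1395  0.1783] shift(tool0) [ 2.1 68.3 -1.2] turn [-0.0005  0.0001 -0.0022] rows>= 1.67 open 0.0067 F [ 0.1  0.  -2.3]
```

View pics/w32.png

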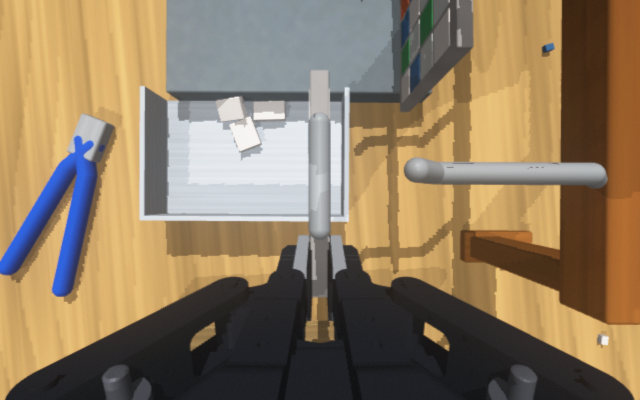

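```bash
python3 -m crank '[[0,0,0,1,10,-1,1],[0,0,0,1,14,-0.5,1],[0,0,0,0,14,0,1],[0,0,0,0,0,0,1],[0,0,0,0,0,0,1]]';python3 - <<'E'
from h import *
plan([.620,-.1435,.18],Rt(np.pi/2-.082,np.radians(15)))
p,K,W=snap('wrist','w33')
E
```

```text
t: 47.07
tool_pos: [0.5895, -0.1813, 0.3304]
tool_rot: [-2.173, -1.996, -0.286]
contact_force: [0.8, -0.1, -2.4]
opening: 0.0069
t 47.07 grasp now [ 0.5929 -0.1414  0.1806] shift(tool0) [ 0.  27.3  0.7] turn [ 0.0007  0.0002 -0.0028] rows>= 0.67 open 0.0069 F [ 0.8 -0.1 -2.4]
```

View pics/w33.png

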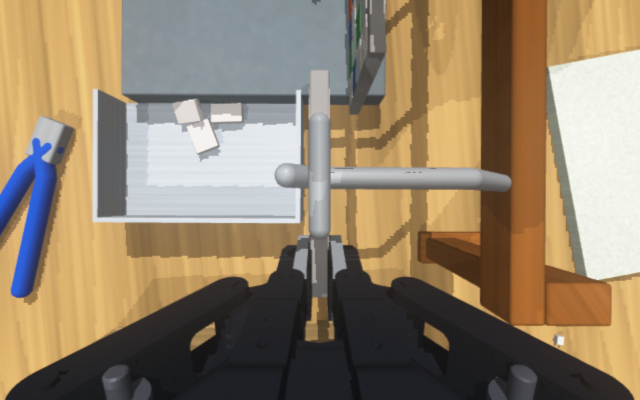

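```bash
python3 -m crank '[[0,0,0,0,11,0,1],[0,0,0,0,10,0,1],[0,0,0,0,6,0,1],[0,0,0,0,0,0,1],[0,0,0,0,0,0,1]]';python3 -m crank '[[0,0,0,-2,0,7,1],[0,0,0,-2,0,7,1],[0,0,0,0,0,0,1],[0,0,0,0,0,0,1]]';python3 -m crank '[[0,0,0,-1,0,3,1],[0,0,0,0,0,0,1]]';python3 - <<'E'
from h import *
plan([.620,-.1435,.1584],Rt(np.pi/2-.082,np.radians(15)))
E
```

```text
t: 47.53
tool_pos: [0.6168, -0.1837, 0.3306]
tool_rot: [-2.173, -1.996, -0.285]
contact_force: [-0.2, -0.5, -1.7]
opening: 0.0066
t: 47.87
tool_pos: [0.6158, -0.1839, 0.3141]
tool_rot: [-2.173, -1.995, -0.284]
contact_force: [0.8, 1.2, -1.8]
opening: 0.0066
t: 48.03
tool_pos: [0.6153, -0.184, 0.3099]
tool_rot: [-2.172, -1.994, -0.283]
contact_force: [0.2, 0.4, -2.7]
opening: 0.0069
t 48.03 grasp now [ 0.6181 -0.1439  0.1602] shift(tool0) [0.1 1.4 1.9] turn [-0.0028 -0.0003 -0.004 ] rows>= 0.06 open 0.0069 F [ 0.2  0.4 -2.7]
```

```bash
python3 -m crank '[[0,0,0,-0.5,0,2,1],[0,0,0,0,0,0,1]]';python3 -m crank '[[0,0,0,-0.5,0,2,1],[0,0,0,0,0,0,1]]';python3 -m crank '[[0,0,0,-0.5,0,2,1],[0,0,0,0,0,0,1]]'
```

```text
t: 48.2
tool_pos: [0.6152, -0.184, 0.3078]
tool_rot: [-2.172, -1.994, -0.283]
contact_force: [-0.3, 0.6, -1.4]
opening: 0.0066
t: 48.37
tool_pos: [0.6157, -0.184, 0.3076]
tool_rot: [-2.172, -1.995, -0.286]
contact_force: [-0.1, -0.6, -1.9]
opening: 0.0066
t: 48.53
tool_pos: [0.6161, -0.184, 0.3074]
tool_rot: [-2.173, -1.996, -0.289]
contact_force: [0.1, -0.4, -1.0]
opening: 0.0063
```

```bash
python3 -m crank '[[0,0,0,-0.5,0,2,1],[0,0,0,0,0,0,1]]'; python3 -m crank '[[0,0,0,0,0,0,0.85],[0,0,0,0,0,0,0.7],[0,0,0,0,0,0,0.5],[0,0,0,0,0,0,0.3],[0,0,0,0,0,0,0.3]]'
python3 - <<'E'
from h import *
p,K,W=snap('wrist','w34')
E
python3 -m crank '[[0,0,0,0,0,-10,0.3],[0,0,0,0,0,-20,0.3],[0,0,0,0,0,-30,0.3],[0,0,0,0,0,-30,0.3],[0,0,0,0,-10,-20,0.3],[0,0,0,-10,-25,-10,0.3],[0,0,0,-30,-25,-9,0.3],[0,0,0,-35,-25,-9,0.3]]'
```

```text
t: 48.7
tool_pos: [0.6166, -0.184, 0.3073]
tool_rot: [-2.173, -1.998, -0.292]
contact_force: [-1.1, -0.1, 0.5]
opening: 0.0069
t: 49.12
tool_pos: [0.6165, -0.184, 0.3059]
tool_rot: [-2.174, -1.997, -0.291]
contact_force: [0.1, -0.4, -0.1]
opening: 0.0295
t: 49.83
tool_pos: [0.5236, -0.2826, 0.4282]
tool_rot: [-2.163, -2.009, -0.29]
contact_force: [0.3, -0.9, -0.2]
opening: 0.0298
```

View pics/w34.png

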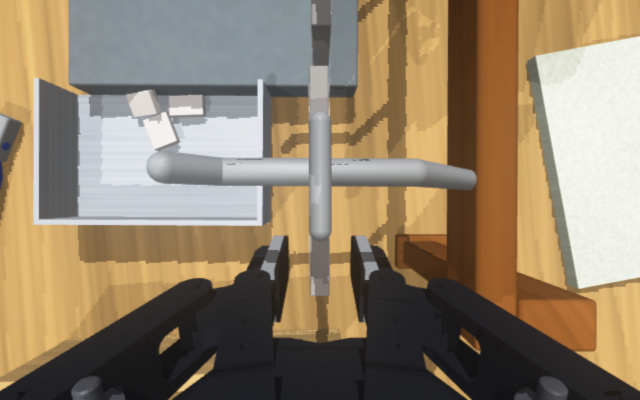

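```bash
python3 -m crank '[[0,0,0,-35,-25,-9,0.3],[0,0,0,-35,-25,-9,0.3],[0,0,0,-35,-20,-9,0.3],[0,0,0,0,0,0,0.3],[0,0,0,0,0,0,0.3],[0,0,0,0,0,0,0.3]]'
python3 - <<'E'
from h import *
p,K,W=snap('scene'); print(marks('scraper',p),marks('plaque1',p),marks('plaque1_eye',p),marks('jar',p),marks('dish',p))
cv2.imwrite('pics/s35z.png',cv2.resize(p['image'][120:320,150:450,::-1],None,fx=2.6,fy=2.6,interpolation=cv2.INTER_CUBIC))
p,K,W=snap('top','t35'); print(marks('scraper',p),marks('plaque1',p))
E
```

```text
t: 50.33
tool_pos: [0.4411, -0.3889, 0.4343]
tool_rot: [-2.18, -2.008, -0.288]
contact_force: [-0.1, 0.5, -0.5]
opening: 0.0297
[([0.4665, 0.345, 0.0022], 0.81), ([0.6218, -0.103, 0.2048], 0.44)] [([0.6377, 0.1121, 0.0552], 0.92), ([0.6506, 0.2225, 0.0506], 0.74), ([0.6202, -0.1051, 0.0554], 0.68), ([0.6337, 0.0038, 0.0539], 0.62), ([0.6423, 0.1179, 0.206], 0.4)] [] [([0.554, -0.4403, -0.0022], 0.97), ([0.6228, -0.1068, 0.2095], 0.31)] []
[([0.4684, 0.343, 0.0023], 0.96)] [([0.6213, -0.1074, 0.0536], 0.98), ([0.6363, 0.0047, 0.0545], 0.77), ([0.64, 0.114, 0.0503], 0.76), ([0.6512, 0.2251, 0.0545], 0.71), ([0.6324, 0.0087, 0.2075], 0.57)]
```

View pics/s35z.png

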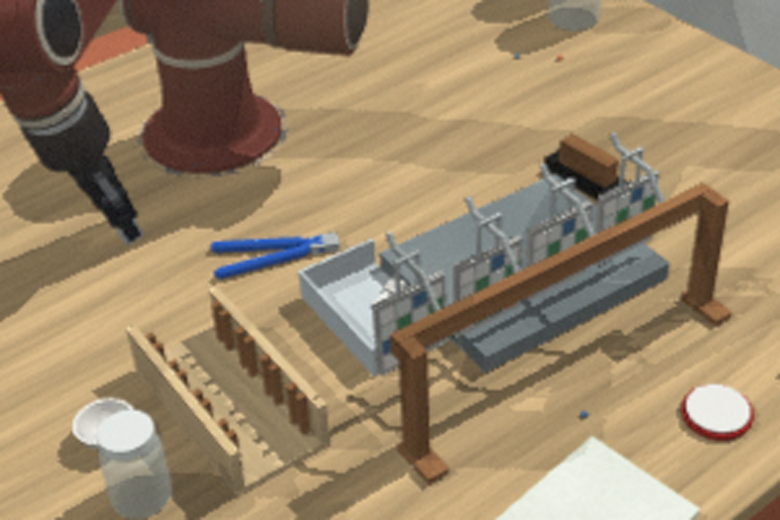

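View pics/t35.png

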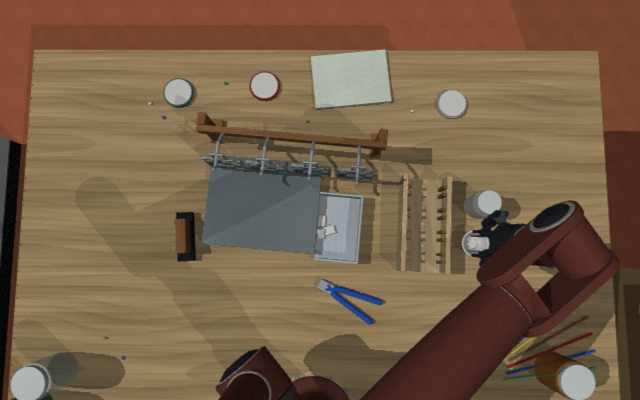

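```bash
python3 -c "
from station import ctrl
print(ctrl.finish_job())"
```

```text
the job is handed in; nothing more can be done
None
```

The job is done and handed in at about 50 s of the 200 s allowed.

- **Chips:** while all four plaques were still in the rack, I swept the three chips present into the tray with the scraper. The last pictures show all three in the tray and the board clear.
- **Scraper:** I stood it back upright on the bench left of the stand. It was later knocked about 3 cm towards the board while the arm was away. It stayed upright on the bench and clear of the board, so I left it there.
- **Plaques:** all four were drawn up out of their slots and hung, one on each of hooks 1 to 4. At the last check both cameras put their lower edges 50 to 55 mm above the bench, against about 53 mm expected when hung, and the pictures show each bail on its hook.
- **Jar and dish:** neither was touched. The jar reads within about 3 mm of where it started. The spotter did not find the dish in the last picture, but it shows there in its place.

No check failed, and the highest wrist force I read was about 4 N.

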